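# Strip the retaining clips for inspection

## Robot

A 6-joint arm with a two-finger parallel gripper is mounted at the origin on the work surface. World frame = base frame: x ahead of the robot, y to its left, z up, the work surface at z = 0. Lengths are in mm, angles in rad, forces in N, time in s.
With the tool pointing down it reaches from about 300 to 850 mm from the base axis. Payload 4.2 kg.
Tool frame: the origin (TCP) lies between the finger pads, 19 mm behind the fingertips; this is the grasp point; z points along the fingers, y is the line along which they close (so a half turn about z gives the same grasp; the last joint's range is limited). The gripper opens to 91 mm and grips with 3 to 60 N. Pads are 32 mm wide; open, the fingers measure 118 mm over their backs; the gripper's body (76 mm by 178 mm) begins 60 mm behind the grasp point.
Start: joints at [1.245, 0.32, 1.565, -0, 1.257, -0.02], TCP at [173.109, 548.338, 232.776] pointing down, gripper open.
Joint ranges: [-3.11, 3.11], [-0.84, 2.01], [0.21, 2.61], [-1.34, 4.49], [0.05, 2.63], [-2.56, 2.56]. Speed limits (rad/s): [2.57, 2.57, 3.14, 3.14, 3.14, 3.14].

## Interface

Orientations are given as a unit quaternion [w, x, y, z].
In Python, from bench import status, optics, arm gives the robot as it stands.
- The arm moves only by the tool apply_moves, never from a script. Its argument "deltas" is a list that holds one entry, the list of rows, each a list of 6 numbers: the shift along the tool's x, y, z in units of 100 mm (1.0 is 100 mm), then the turn, a rotation vector about the tool's x, y, z in units of 60 degrees (1.0 is 60 degrees). In form: [[[tx, ty, tz, rx, ry, rz], ...]]. A call has 1 to 10 rows; each row shifts and turns the commanded pose from where the row before left it, along the tool's axes as they then stand; what a row does not reach is not made up. A row lasts 1/8 s, in which the tool goes at most 62.5 mm and 10.7 degrees, less where a joint would pass 70% of its speed; a pose out of reach is approached as far as the arm can. A call with a number of a shift or a turn outside -1 to 1 is refused whole. A call with a gripper value outside its range is refused whole. "gripper" is the opening, from 0 (shut) to 1 (fully open), set as the call begins (left out, the last holds). The fingers move at their own pace and stop on an object; "newtons" is the grip in N (left out, the last holds). Time passes only in rows, so rows that do not move let the fingers close. It gives the time, the measured TCP pose, the force, the opening and the grip force at its end, in the units of the state.
- status.state(): the state, without advancing time (a new reading comes with each control period).
- optics.read_camera(name): name is "side" or "top" or "wrist"; returns a dict with "img" (400x640x3 uint8, red, green, blue), "fx", "fy", "cx", "cy" (pixels), "camera_from_world" (4x4, takes a point from world to camera coordinates); the wrist camera has in their place "T_tool_cam" (4x4, takes a point from camera to tool coordinates, whose origin is the TCP and whose axes are the flange's). Camera axes: x right, y down, z forward; pixel columns grow to the right and rows downward; lengths in mm; the calibration is good to about 2 mm. The wrist camera is an equidistant fisheye: a pixel r from the principal point sees the ray r / f radians off the axis. A picture is of the moment at which its call begins: read the wrist's pose just before it. There is no depth.
- arm.sign_off(): hands the job in; it is judged then, once.
The state is a dict: "time": time; "joints": joint angles; "qd": joint speeds; "joint_efforts": joint torques, N m; "tcp_pos": TCP position; "eef_rot": TCP orientation; "force": force on the tool from outside, world axes, zero at the start; "moment": the same for the moment, N m; "opening": finger opening in mm; "gripper_force": force on a finger pad.
Only numpy, scipy, OpenCV 4.12 (cv2) and the standard library are available. Lean on these libraries where they do the work, as an engineer would, in place of code of your own. Each camera call takes 0.05 s, during which the arm holds its last target. There are 200 camera calls.

## Task

Take the hooked pick and pry every spring clip off its shaft on the fixture, never touching a clip with the fingers while it still sits on its shaft. Lay the freed clips flat and square in a neat row on the white tray, one to a printed rectangle with its ring centred on the grey dot and its yellow tab toward the blue stripe, and stand the pick back on its green pad with the hook pointing away from the robot. Leave everything else on the bench where it is.

Things in the scene. Friction and masses are not known exactly. Their poses are not given: they have to be found in the camera images.
- fixture: bolted-down fixture: dark iron plate 150 (x) x 272 (y) x 25 mm; on it a grey deck (own x -63 to +75 mm), top 35 mm above the table. Four vertical shafts in a row along y, 64 mm apart, at own x +35 mm. Each has a channel in the deck along x, 18 mm wide, 10 mm deep, so a hook tip can pass below a clip. Origin: centre of underside; x away from the robot. Left or right, yaw up to 0.12
- shaft1 (a point): centre of shaft 1 (+y end of the row) at deck height, 35 mm above the table. The shaft is 24 mm thick in the groove where a clip sits (deck to 9.8 mm above it), under a fixed round head 32 mm wide, 10 mm tall (top 55 mm above the table). May be bare from the start; clip1, if present, starts on it, its x along the fixture's x
- shaft2 (a point): Shaft 2 of the row, see shaft1: its centre at deck height. clip2, if present, starts on it
- shaft3 (a point): Shaft 3 of the row, see shaft1: its centre at deck height. clip3, if present, starts on it
- shaft4 (a point): Shaft 4 of the row, see shaft1: its centre at deck height. clip4, if present, starts on it
- clip1: spring clip, nickel with yellow tab, 74 g, 87 x 40 x 8 mm, may be absent. Starts flat on the deck, gripping shaft 1. Origin: underside, at the shaft's centre when seated; x to its open end, z up. Back bar x -39 to -31 mm; side bars at y +-15 to +-20, ending in sprung toothed arms (tips x +16). Yellow tab x -71 to -39, 16 mm wide (y), 14 tall: for the fingers, centre x -55
- clip2: like clip1, on shaft 2. Prying any clip: between shaft head (edge at x -16 mm) and back bar (inner face x -31) is an open window 16 mm wide in y. Lower the hook there (x -24), tip 3 to 6 mm below the clip's underside, in the channel, and pull level toward the clip's -x: at about 7 to 12 N the arms spread and it snaps off onto the deck; pull about 40 mm in all
- clip3: like clip1, on shaft 3. A clip whose origin is more than 30 mm from its shaft is off; a seated one cannot be lifted straight up
- clip4: like clip1, on shaft 4
- pick: hooked pick, 160 g: orange grip 80 mm long (x), 24 wide (y), up to 46 high, on a black foot 80 x 44 x 8 mm. A 6 mm rod runs forward at 34 mm height and turns straight down 120 mm ahead of the origin, tip level with the foot's underside. Origin: middle of foot's underside; x to the hook, z up. Grip it across y from above, TCP about 30 mm above the underside
- pad: thin green pad, 200 (x) x 90 (y) x 2 mm, fixed, home of the pick, which starts on it with its origin about 40 mm to the -x side of the pad's middle, hook toward +x. Origin: centre of the underside, x away from the robot
- tray: white tray, fixed, 160 (x) x 300 (y) mm, floor 4 mm above the table, rim 10 mm high, 4 mm wide; four printed rectangles in one row along y, a blue stripe along its -x edge (robot's side). Origin: centre of the underside; x away from the robot. On the side that the fixture leaves free, yaw up to 0.12
- place1 (a point): grey dot on the tray floor in printed rectangle 1 (+y end); the dots are 66 mm apart, 27 mm to the +x side of the tray's middle, rectangles 100 (x) x 56 mm centred on the tray's x. A clip's origin belongs over a dot, its x along the tray's x
- place2 (a point): grey dot of printed rectangle 2, see place1
- place3 (a point): grey dot of printed rectangle 3, see place1
- place4 (a point): grey dot of printed rectangle 4, see place1
- module_a: nickel actuator module, 40 x 40 x 70 mm, loose, standing beyond the pad; not part of the job
- module_b: a second module like module_a; not part of the job
- oring: black rubber ring, 56 mm across, 6 mm thick, lying near the robot; not part of the job
- driver: screwdriver 160 mm long lying near the robot; not part of the job
- cup: white cup, 70 mm across and 70 mm tall; not part of the job
- gaugebox: wooden gauge box 100 x 150 x 35 mm at the right; not part of the job
- cleaner: blue bottle 56 mm across, 140 mm tall at the left; not part of the job
Mind the look-alikes: they are no part of the job. Of the things that look like the pick, take the one that is farthest to the robot's right at the start.

How it is judged:
By the outcome, as a careful person would: the job done as asked, in the order asked, and still so for the second after the job is handed in, with the robot touching nothing.
Of clip1, clip2, clip3, clip4 only 3 to 4 are there at a start; the rules pass over those that are not, and their reading is None.
At some moment in a run one of pick, clip1, clip2, clip3, clip4 may be knocked a few centimetres aside while the robot is not near it.
It also fails if it takes over 208 s, if anything falls off the work surface, if the arm or the gripper's body presses on something with over 40 N, if the wrist force passes 120 N, or if a joint passes its speed limit or range.

## Working session

There is one attempt and no reset: what is moved stays moved. The work goes in short steps, Python scripts to look and compute and a tool call to move; the robot and the scene stay as the last step left them, time stands still between calls to the robot, and variables do not carry over. Pictures are saved under pics/ and viewed, at most 14 in all, crops included, and the job is handed in when it is done.

Besides the shell and the picture viewer there is one more tool, called after "Call:" as name([rows], argument=value, ...), one row to a line, values as JSON. apply_moves: Moves the arm, as the interface text tells. Shifts and turns lie within -1 to 1; 1 stands for 100 mm of shift or 60 degrees of turn. Its arguments: {"type":"object","properties":{"deltas":{"type":"array"},"gripper":{"type":"number"},"newtons":{"type":"number"}},"required":["deltas"]}

```bash
ls; mkdir -p pics; cat > h.py <<'E'
import numpy as np, cv2
from scipy.spatial.transform import Rotation as R
from bench import status, optics, arm
def shot(name,fn):
    s=status.state(); c=optics.read_camera(name); cv2.imwrite('pics/'+fn,c['img'][:,:,::-1]); 
    np.save('pics/'+fn+'.npy',{'c':c,'s':s},allow_pickle=True); return c
def load(fn):
    return np.load('pics/'+fn+'.npy',allow_pickle=True).item()
def Rt(s):
    q=s['eef_rot']; return R.from_quat([q[1],q[2],q[3],q[0]]).as_matrix()
def ray(d,u,v):
    c=d['c']; 
    if 'camera_from_world' in c:
        T=np.linalg.inv(np.array(c['camera_from_world'])); k=np.array([(u-c['cx'])/c['fx'],(v-c['cy'])/c['fy'],1])
    else:
        W=np.eye(4); W[:3,:3]=Rt(d['s']); W[:3,3]=d['s']['tcp_pos']; T=W@np.array(c['T_tool_cam'])
        a,b=(u-c['cx'])/c['fx'],(v-c['cy'])/c['fy']; r=np.hypot(a,b)+1e-9
        k=np.array([a/r*np.sin(r),b/r*np.sin(r),np.cos(r)])
    return T[:3,3],T[:3,:3]@k
def at(d,u,v,z):
    o,k=ray(d,u,v); return o+k*(z-o[2])/k[2]
def proj(d,p):
    c=d['c']; p=np.append(p,1)
    if 'camera_from_world' in c:
        q=np.array(c['camera_from_world'])@p; return np.array([c['fx']*q[0]/q[2]+c['cx'],c['fy']*q[1]/q[2]+c['cy']])
    W=np.eye(4); W[:3,:3]=Rt(d['s']); W[:3,3]=d['s']['tcp_pos']
    q=np.linalg.inv(W@np.array(c['T_tool_cam']))@p; n=np.hypot(q[0],q[1])+1e-9; t=np.arctan2(n,q[2])
    return np.array([c['fx']*t*q[0]/n+c['cx'],c['fy']*t*q[1]/n+c['cy']])
E
python3 - <<'E'
from h import *
for n in('top','side','wrist'):
    c=shot(n,n+'0.png'); print({k:np.round(v,3).tolist() for k,v in c.items() if k!='img'})
print(status.state())
E
```

```text
pics
{'fx': 367.187, 'fy': 367.187, 'cx': 325.056, 'cy': 194.894, 'camera_from_world': [[-0.026, -0.999, -0.036, 34.916], [-0.992, 0.03, -0.119, 512.751], [0.12, 0.033, -0.992, 1109.967], [0.0, 0.0, 0.0, 1.0]]}
{'fx': 418.959, 'fy': 418.959, 'cx': 318.893, 'cy': 197.01, 'camera_from_world': [[0.996, -0.086, -0.015, -522.481], [-0.074, -0.744, -0.664, 88.055], [0.046, 0.663, -0.747, 1333.834], [0.0, 0.0, 0.0, 1.0]]}
{'fx': 309.707, 'fy': 309.707, 'cx': 316.081, 'cy': 198.469, 'T_tool_cam': [[-0.001, -0.972, -0.236, 65.628], [1.0, -0.001, 0.001, 0.874], [-0.001, -0.236, 0.972, -151.609], [0.0, 0.0, 0.0, 1.0]]}
{'time': 0.15, 'joints': array([ 1.24500669e+00,  3.20139274e-01,  1.56534431e+00, -2.15669825e-05,
        1.25740916e+00, -1.99532323e-02]), 'qd': array([ 0.00091673,  0.0001974 , -0.00260163,  0.00154164,  0.00014483,
        0.00057266]), 'joint_efforts': array([-2.79790302e-04, -4.12772512e+01, -2.32154310e+01,  7.27088889e-02,
        4.35176364e-02, -7.17884018e-05]), 'tcp_pos': array([172.99962052, 548.00566959, 232.13788163]), 'eef_rot': array([-1.01711746e-04,  1.52319603e-01,  9.88331076e-01, -6.42118210e-04]), 'force': array([ 0.27687524,  0.63816707, -1.37346798]), 'moment': array([-0.00678292, -0.00888806, -0.00413746]), 'gripper_force': 0.0, 'opening': 91.17926917999893}
```

View pics/top0.png

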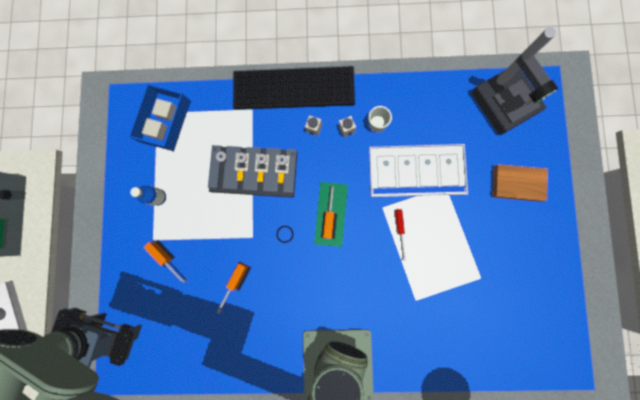

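View pics/side0.png

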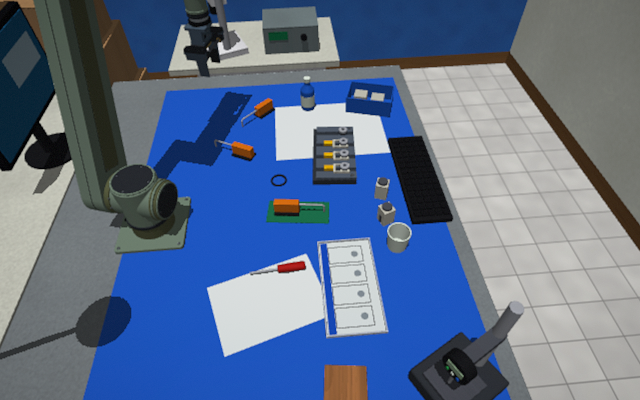

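Top view: the fixture is at (253,171) with shaft 1 bare at (221,156), and clips 2 to 4 sit at x≈241, 262 and 282. The pick is on the pad at (330,213), and the tray is at (418,170). The two other orange picks at the left are look-alikes.

```bash
python3 - <<'E'
from h import *
d=load('top0.png')
def p(n,u,v,z): print(n,at(d,u,v,z).round(0))
for n,u,v,z in[('s1head',221,156,55),('s4head',282,156,55),('padTL',319,182,2),('padTR',348,184,2),('padBR',343,246,2),('padBL',315,244,2),('grip',328,226,46),('place1',386,163,4),('place4',449,163,4),('trayTL',370,147,10),('trayTR',464,145,10),('trayBR',467,194,10),('trayBL',371,195,10),('modA',313,121,70),('cup',379,117,70)]: p(n,u,v,z)
for v0,n in(((0,60,0),'wa'),):pass
im=d['c']['img'][:,:,::-1]
a=cv2.resize(im[135:255,200:360],None,fx=5,fy=5,interpolation=cv2.INTER_CUBIC); cv2.imwrite('pics/cr.png',a)
E
```

```text
s1head [643. 341.  55.]
s4head [636. 150.  55.]
padTL [559.  40.   2.]
padTR [550. -53.   2.]
padBR [354. -31.   2.]
padBL [363.  57.   2.]
grip [416.  14.  46.]
place1 [ 614. -176.    4.]
place4 [ 607. -375.    4.]
trayTL [ 666. -127.   10.]
trayTR [ 662. -424.   10.]
trayBR [ 505. -422.   10.]
trayBL [ 511. -124.   10.]
modA [739.  50.  70.]
cup [ 744. -152.   70.]
```

View pics/cr.png

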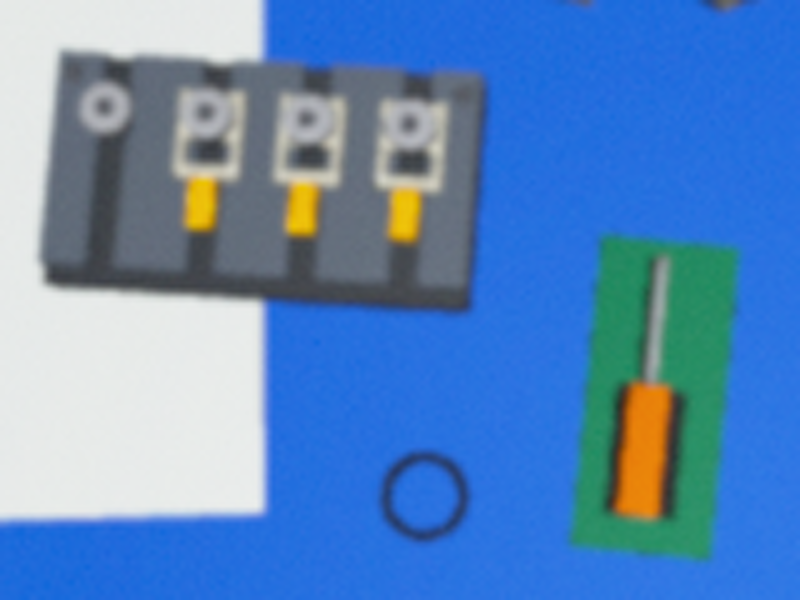

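Cropped view: the three clips have yellow tabs at (200,205), (302,210) and (404,215), with the tabs toward the robot. The pick lies along the pad with its hook end near (662,260). Next I move the wrist camera over the fixture.

```bash
cat >> h.py <<'E'
def plan(xyz,head):
    "head: world heading (rad) of forward dir (= -tool x); tool z down. prints turn then shift in the turned frame"
    s=status.state(); A=Rt(s); x=-np.array([np.cos(head),np.sin(head),0]); z=np.array([0,0,-1.]); B=np.c_[x,np.cross(z,x),z]
    t=R.from_matrix(A.T@B).as_rotvec()/(np.pi/3)
    dlt=B.T@(np.array(xyz)-s['tcp_pos'])/100
    print('turn',t.round(3),'shift',dlt.round(3),'rows',np.ceil(abs(t).max()/.17),np.ceil(np.linalg.norm(dlt)/.55), 't',s['time'],'F',s['force'].round(1),'pos',s['tcp_pos'].round(1),'op',round(s['opening'],1))
E
python3 -c "
from h import *
plan([520,240,200],-0.037)"
```

```text
turn [-0.001 -0.    -0.257] shift [-3.582 -2.95   0.321] rows 2.0 9.0 t 0.15 F [ 0.3  0.6 -1.4] pos [173.  548.  232.1] op 91.2
```

Call:
apply_moves([
  [[-0.4, -0.33, 0.03, 0, 0, -0.1], [-0.45, -0.25, 0.03, 0, 0, -0.157], [-0.4, -0.33, 0.03, 0, 0, 0], [-0.4, -0.33, 0.03, 0, 0, 0], [-0.4, -0.33, 0.03, 0, 0, 0], [-0.4, -0.33, 0.03, 0, 0, 0], [-0.4, -0.33, 0.04, 0, 0, 0], [-0.4, -0.33, 0.03, 0, 0, 0], [-0.33, -0.29, 0.07, 0, 0, 0], [0, 0, 0, 0, 0, 0]],
])

```text
time: 1.4
tcp_pos: [506.3, 232.4, 199.7]
eef_rot: [-0.001, 0.02, 1.0, -0.0]
force: [0.0, 0.9, -0.6]
opening: 91.1
gripper_force: 0.0
```

```bash
python3 -c "
from h import *
plan([520,240,200],-0.037)
shot('wrist','w1.png')"
```

```text
turn [-0.001 -0.001 -0.003] shift [-0.134  0.081 -0.003] rows 1.0 1.0 t 1.4 F [ 0.   0.9 -0.6] pos [506.3 232.4 199.7] op 91.1
```

View pics/w1.png

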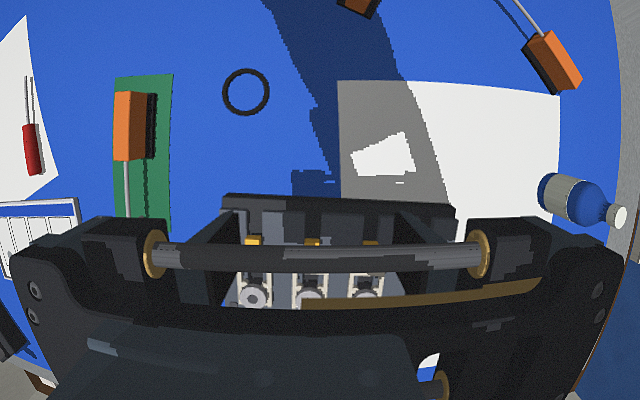

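The wrist view shows the gripper hiding the lower half of the picture, with the pick grip at (128,126) and the fixture's near edge at row 200. I go further out so the shafts come into the clear upper half.

Call:
apply_moves([
  [[-0.45, 0, 0, 0, 0, 0], [-0.45, 0.0, 0, 0, 0, 0], [-0.4, 0.02, 0, 0, 0, 0], [-0.2, 0, 0, 0, 0, 0], [0, 0, 0, 0, 0, 0], [0, 0, 0, 0, 0, 0]],
])

```text
time: 2.2
tcp_pos: [653.4, 231.8, 200.7]
eef_rot: [-0.001, 0.018, 1.0, 0.0]
force: [-0.2, -0.9, -0.4]
opening: 90.9
gripper_force: 0.0
```

```bash
python3 -c "
from h import *
plan([520,240,200],-0.037)
c=shot('wrist','w2.png')
cv2.imwrite('pics/w2c.png',cv2.resize(c['img'][60:260,120:500,::-1],None,fx=2.1,fy=2.1,interpolation=cv2.INTER_CUBIC))"
```

```text
turn [ 0.    -0.001  0.001] shift [1.336 0.033 0.007] rows 1.0 3.0 t 2.2 F [-0.2 -0.9 -0.4] pos [653.4 231.8 200.7] op 90.9
```

View pics/w2c.png

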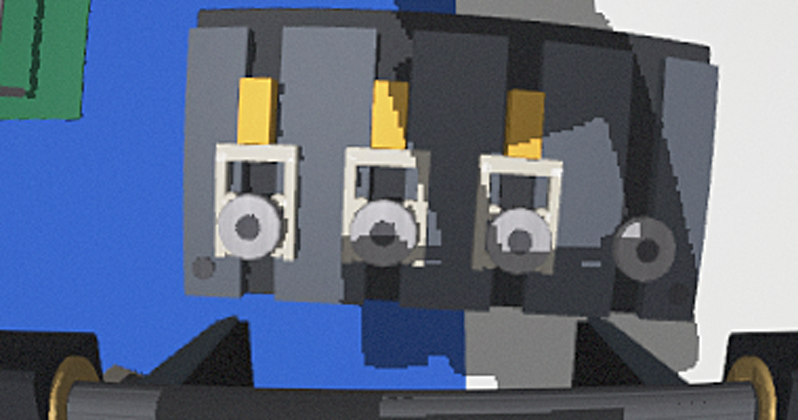

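Heads in the crop are at (249,227), (384,233), (519,240) and (645,248), for shafts 4, 3, 2 and 1. The back bars are near rows 150–160 and the tabs are at the top.

```bash
python3 - <<'E'
from h import *
d=load('w2.png')
f=lambda x,y,z: at(d,x/2.1+120,y/2.1+60,z)
H=np.array([f(*p,55)[:2] for p in((645,248),(519,240),(384,233),(249,227))]); print('heads',H.round(1))
v=H[0]-H[3]; print('len',np.linalg.norm(np.diff(H,axis=0),axis=1).round(1),'yaw',np.arctan2(-v[0],v[1]))
for n,x,y,z in[('tab4 tip L',238,78,49),('tab4 tip R',277,79,49),('bar4 outer L',217,146,43),('bar4 outer R',299,149,43),('bar3 R',424,153,43),('bar2 L',480,158,43),('deckBL',191,28,35),('deckBR',718,66,35),('deckTL',185,294,35),('deckTR',694,320,35)]: print(n,f(x,y,z).round(1))
d=load('side0.png')
# side-view prediction of heads from wrist estimate
for h in H: print(proj(d,np.append(h,55)).round(1))
im=d['c']['img'][120:190,300:370,::-1]; cv2.imwrite('pics/sc.png',cv2.resize(im,None,fx=8,fy=8,interpolation=cv2.INTER_CUBIC))
d=load('top0.png')
for h in H: print('top',proj(d,np.append(h,55)).round(1))
E
```

```text
heads [[643.1 346.1]
 [637.8 283.4]
 [632.4 220.6]
 [626.6 157. ]]
len [63.  63.  63.9] yaw -0.08728196434375102
tab4 tip L [555.7 154.4  49. ]
tab4 tip R [557.8 173.3  49. ]
bar4 outer L [587.3 140.4  43. ]
bar4 outer R [591.7 181.2  43. ]
bar3 R [596.5 240.6  43. ]
bar2 L [599.6 267.1  43. ]
deckBL [525.8 126.8  35. ]
deckBR [551.  395.6  35. ]
deckTL [662.5 113.4  35. ]
deckTR [687.1 384.8  35. ]
[342.5 128.6]
[343.2 139.7]
[343.9 151.5]
[344.6 164.2]
top [219.3 155.9]
top [239.3 156.9]
top [259.3 157.9]
top [279.7 159. ]
```

The flipped wrist, with the camera ahead of the gripper, will see the hook and clips while I work. So I move over the pick and turn half round.

Call:
apply_moves([
  [[0.45, -0.32, 0, 0, 0, 0], [0.45, -0.32, 0, 0, 0, 0], [0.45, -0.32, 0, 0, 0, 0], [0.45, -0.32, 0, 0, 0, 0], [0.45, -0.32, 0, 0, 0, 0], [0.45, -0.32, 0, 0, 0, 0], [0.45, -0.29, 0, 0, 0, 0], [0, 0, 0, 0, 0, 0.165], [0, 0, 0, 0, 0, 0.165], [0, 0, 0, 0, 0, 0.165]],
])

```text
time: 3.5
tcp_pos: [330.7, 22.0, 201.1]
eef_rot: [0.001, 0.277, 0.961, 0.0]
force: [0.6, 0.2, 0.9]
opening: 91.1
gripper_force: 0.0
```

Call:
apply_moves([
  [[0, 0, 0, 0, 0, 0.165], [0, 0, 0, 0, 0, 0.165], [0, 0, 0, 0, 0, 0.165], [0, 0, 0, 0, 0, 0.165], [0, 0, 0, 0, 0, 0.165], [0, 0, 0, 0, 0, 0.165], [0, 0, 0, 0, 0, 0.165], [0, 0, 0, 0, 0, 0.165], [0, 0, 0, 0, 0, 0.165], [0, 0, 0, 0, 0, 0.165]],
])

```text
time: 4.75
tcp_pos: [330.8, 22.0, 200.9]
eef_rot: [0.0, 0.91, 0.414, 0.0]
force: [0.2, -0.4, -0.2]
opening: 91.5
gripper_force: 0.0
```

Call:
apply_moves([
  [[0, 0, 0, 0, 0, 0.165], [0, 0, 0, 0, 0, 0.165], [0, 0, 0, 0, 0, 0.165], [0, 0, 0, 0, 0, 0.165], [0, 0, 0, 0, 0, 0.165], [0, 0, 0, 0, 0, 0.08], [0, 0, 0, 0, 0, 0], [0, 0, 0, 0, 0, 0]],
])

```text
time: 5.75
tcp_pos: [331.5, 21.9, 200.9]
eef_rot: [-0.0, 0.999, -0.044, 0.0]
force: [0.1, 0.3, -0.1]
opening: 91.1
gripper_force: 0.0
```

```bash
sed -i 's/x=-np.array(\[np.cos/x=np.array([np.cos/; s/= -tool x/= tool x/' h.py; python3 -c "
from h import *
plan([400,15,150],-0.087); print(status.state()['joints'].round(2))
c=shot('wrist','w3.png')"
```

```text
turn [-0. -0. -0.] shift [0.689 0.009 0.509] rows 1.0 2.0 t 5.75 F [ 0.1  0.3 -0.1] pos [331.5  21.9 200.9] op 91.1
[ 0.03 -0.05  2.09  0.    1.09  1.69]
```

View pics/w3.png

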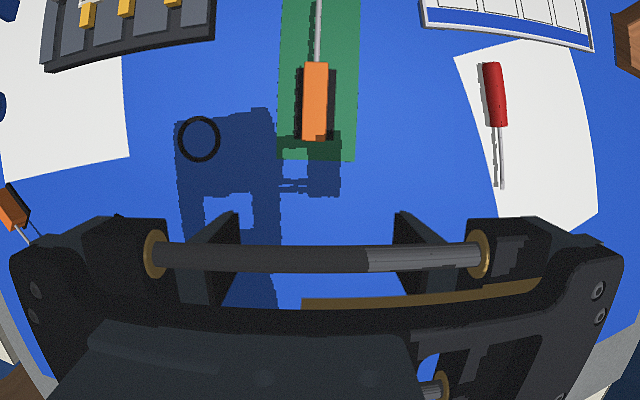

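The pick grip is upright at (314,101) and the rod at (319,30), nearly aligned with the image axis.

```bash
python3 - <<'E'
from h import *
d=load('w3.png'); 
for n,u,v,z in[('front L',303,62,48),('front R',327,63,48),('back L',300,138,48),('back R',325,138,48),('rod',319.5,20,39),('rod2',317,50,39)]: print(n,at(d,u,v,z).round(1))
im=d['c']['img']; hsv=cv2.cvtColor(im,cv2.COLOR_RGB2HSV); m=((hsv[...,0]<22)&(hsv[...,1]>180)&(hsv[...,2]>90)).astype(np.uint8); m[200:]=0; m[:,:250]=0; m[:,400:]=0
ct=max(cv2.findContours(m,0,2)[0],key=cv2.contourArea); r=cv2.minAreaRect(ct); print(r, at(d,*r[0],48).round(1))
E
```

```text
front L [461.7  24.2  48. ]
front R [458.6   1.   48. ]
back L [386.6  33.9  48. ]
back R [384.4   9.5  48. ]
rod [507.9   3.8  39. ]
rod2 [475.1   9.3  39. ]
((302.5, 114.5), (5.0, 1.0), 90.0) [409.4  29.3  48. ]
```

```bash
python3 -c "
from h import *
plan([423,17,32],-0.11)
d=load('top0.png')
for n,x,y,z in [('tip',662,258,40),('front',650,385,48),('back',637,518,48)]: print(n,at(d,x/5+200,y/5+135,z).round(1))
"
```

```text
turn [-0.    -0.     0.021] shift [ 0.914 -0.052  1.689] rows 1.0 4.0 t 5.8 F [-0.5 -0.3 -0.8] pos [331.6  21.8 200.9] op 91.2
tip [537.6  -3.2  40. ]
front [458.6   6.2  48. ]
back [378.5  16.3  48. ]
```

Call:
apply_moves([
  [[0.46, -0.03, 0.3, 0, 0, 0.03], [0.45, -0.02, 0.35, 0, 0, 0], [0, 0, 0.4, 0, 0, 0], [0, 0, 0.35, 0, 0, 0], [0, 0, 0.2, 0, 0, 0], [0, 0, 0.09, 0, 0, 0], [0, 0, 0, 0, 0, 0]],
])

```text
time: 6.68
tcp_pos: [423.0, 17.2, 31.6]
eef_rot: [-0.0, 0.998, -0.06, -0.0]
force: [0.2, 0.3, 0.6]
opening: 91.1
gripper_force: 0.0
```

Call:
apply_moves([
  [[0, 0, 0, 0, 0, 0], [0, 0, 0, 0, 0, 0], [0, 0, 0, 0, 0, 0], [0, 0, 0, 0, 0, 0], [0, 0, 0, 0, 0, 0], [0, 0, 0, 0, 0, 0], [0, 0, 0, 0, 0, 0], [0, 0, 0, 0, 0, 0]],
], gripper=0, newtons=50)

```text
time: 7.68
tcp_pos: [423.0, 17.1, 31.7]
eef_rot: [0.0, 0.998, -0.06, -0.0]
force: [0.2, -0.7, 0.1]
opening: 23.6
gripper_force: 50.0
```

```bash
python3 -c "
from h import *
plan([423,17,110],-0.12)
"
```

```text
turn [ 0.  0. -0.] shift [ 0.     0.001 -0.783] rows 1.0 2.0 t 7.675 F [ 0.2 -0.7  0.1] pos [423.   17.1  31.7] op 23.6
```

Call:
apply_moves([
  [[0, 0, -0.3, 0, 0, 0], [0, 0, -0.4, 0, 0, 0], [0, -0.4, 0, 0, 0, -0.03], [0.1, -0.4, 0, 0, 0, 0], [0.1, -0.4, 0, 0, 0, 0], [0.2, -0.35, 0, 0, 0, 0], [0, 0, 0, 0, 0, 0], [0, 0, 0, 0, 0, 0]],
])

```text
time: 8.68
tcp_pos: [476.8, 167.4, 101.1]
eef_rot: [0.0, 0.999, -0.044, -0.001]
force: [-0.3, -0.2, -1.3]
opening: 23.9
gripper_force: 50.0
```

```bash
python3 -c "
from h import *
plan([483.1,169.5,95],-0.088)
c=shot('wrist','w4.png')
d=load('w4.png')
s=d['s'];A=Rt(s);p=np.array(s['tcp_pos'])
print('tip pred',proj(d,p+A@[120,0,30]),'elbow',proj(d,p+A@[120,0,-4]))
cv2.imwrite('pics/w4c.png',cv2.resize(c['img'][0:210,180:460,::-1],None,fx=2.8,fy=2.8,interpolation=cv2.INTER_CUBIC))
"
```

```text
turn [ 0.001  0.002 -0.001] shift [ 0.061 -0.027  0.061] rows 1.0 1.0 t 8.675 F [-0.3 -0.2 -1.3] pos [476.8 167.4 101.1] op 23.9
tip pred [317.55731695  36.11250069] elbow [317.84057312  17.02694045]
```

View pics/w4c.png

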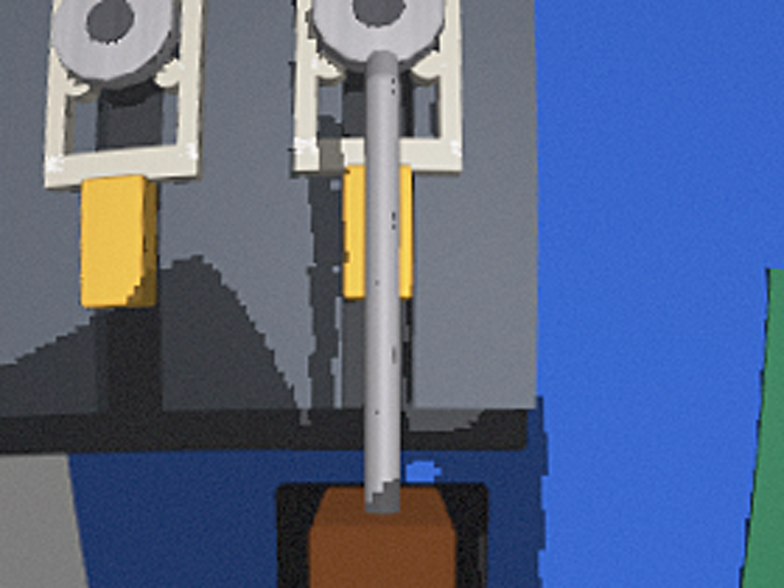

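The rod's elbow is at crop (382,55), close to the prediction. Clip 4's window spans crop x 316–440, with the back bar's inner edge at row ~140.

```bash
cat >> h.py <<'E'
def totool(d,p):
    return Rt(d['s']).T@(np.array(p)-d['s']['tcp_pos'])
E
python3 - <<'E'
from h import *
d=load('w4.png'); g=lambda x,y,z: at(d,x/2.8+180,y/2.8,z); zt=d['s']['tcp_pos'][2]
for n,x,y,z in[('elbow top',382,52,zt+7),('rodR',366,300,zt+4),('rodL',400,300,zt+4),('grip edge L',326,488,zt+16),('grip front R',440,488,zt+16),('inL',316,141,43),('inR',440,138,43),('outL',292,171,43),('outR',462,171,43),('tabendL',344,297,49),('tabendR',412,298,49),('tab3L',81,304,49),('tab3R',155,306,49),('out3L',46,187,43),('out3R',200,176,43),('deckR',536,408,35)]:
    p=g(x,y,z); print(n,p.round(1),'tool',totool(d,p).round(1))
E
```

```text
elbow top [594.4 157.6 108.1] tool [118.   -0.7  -7.3]
rodR [551.6 164.2 105.1] tool [74.8 -3.4 -4.2]
rodL [551.1 158.5 105.1] tool [74.8  2.3 -4.2]
grip edge L [522.1 173.1 117.1] tool [ 44.6  -9.6 -16.1]
grip front R [520.4 155.1 117.1] tool [ 44.6   8.4 -16.1]
inL [595.8 173.3  43. ] tool [118.1 -16.5  57.8]
inR [593.8 143.6  43. ] tool [118.8  13.3  57.8]
outL [588.8 179.7  43. ] tool [110.6 -22.2  57.8]
outR [585.1 139.1  43. ] tool [110.5  18.5  57.9]
tabendL [556.1 169.8  49. ] tool [78.9 -9.5 51.9]
tabendR [554.4 154.2  49. ] tool [78.6  6.3 51.9]
tab3L [562.6 233.3  49. ] tool [ 79.7 -73.3  51.8]
tab3R [559.3 214.7  49. ] tool [ 78.2 -54.5  51.9]
out3L [594.8 242.1  43. ] tool [111.1 -85.   57.8]
out3R [590.6 202.1  43. ] tool [110.4 -44.7  57.8]
deckR [525.2 124.6  35. ] tool [52.2 38.2 66. ]
```

```bash
python3 - <<'E'
from h import *
d=load('w4.png'); g=lambda x,y,z: at(d,x/2.8+180,y/2.8,z); zt=d['s']['tcp_pos'][2]; A=Rt(d['s'])
for x,y in((280,485),(487,485)): print(totool(d,g(x,y,zt-22)).round(1))
for q in([116,0,-4],[120,0,-4],[116,0,30],[120,0,30],[123,0,-7]): print(q,((proj(d,d['s']['tcp_pos']+A@q)-[180,0])*2.8).round(1))
E
```

```text
[ 39.2 -21.5  21.9]
[39.2 20.6 21.9]
[116, 0, -4] [386.   68.6]
[120, 0, -4] [386.   47.7]
[116, 0, 30] [385.2 118.8]
[120, 0, 30] [385.2 101.1]
[123, 0, -7] [386.   26.2]
```

Call:
apply_moves([
  [[0.075, -0.01, 0, 0, 0, 0], [0, 0, 0.15, 0, 0, 0], [0, 0, 0.1, 0, 0, 0], [0, 0, 0.06, 0, 0, 0], [0, 0, 0.05, 0, 0, 0], [0, 0, 0.04, 0, 0, 0], [0, 0, 0.01, 0, 0, 0], [0, 0, 0, 0, 0, 0]],
])

```text
time: 9.72
tcp_pos: [485.5, 168.3, 60.9]
eef_rot: [-0.0, 0.999, -0.044, 0.0]
force: [0.7, 0.0, -1.5]
opening: 23.9
gripper_force: 50.0
```

```bash
python3 -c "
from h import *
plan([483.1,169.5,60],-0.088)
c=shot('wrist','w5.png')
cv2.imwrite('pics/w5c.png',cv2.resize(c['img'][0:210,180:460,::-1],None,fx=2.8,fy=2.8,interpolation=cv2.INTER_CUBIC))
"
```

```text
turn [-0.    -0.    -0.001] shift [-0.025 -0.01   0.009] rows 1.0 1.0 t 9.725 F [ 0.7  0.  -1.5] pos [485.5 168.3  60.9] op 23.9
```

View pics/w5c.png

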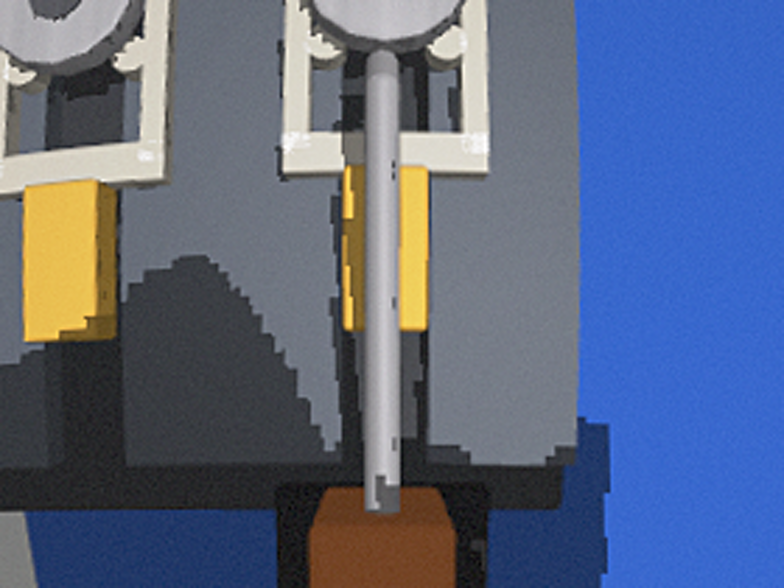

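The hook is down inside clip 4's window with no contact force (elbow at crop (382,58)). Next I pull.

Call:
apply_moves([
  [[-0.04, 0, 0, 0, 0, 0], [-0.04, 0, 0, 0, 0, 0], [-0.04, 0, 0, 0, 0, 0], [-0.04, 0, 0, 0, 0, 0]],
])

```text
time: 10.28
tcp_pos: [472.5, 170.2, 61.7]
eef_rot: [-0.001, 0.999, -0.044, 0.004]
force: [7.4, -0.7, -2.7]
opening: 23.7
gripper_force: 50.0
```

Call:
apply_moves([
  [[-0.04, 0, 0, 0, 0, 0], [-0.04, 0, 0, 0, 0, 0], [-0.04, 0, 0, 0, 0, 0], [-0.04, 0, 0, 0, 0, 0], [-0.04, 0, 0, 0, 0, 0], [-0.03, 0, 0, 0, 0, 0], [0, 0, 0, 0, 0, 0], [0, 0, 0, 0, 0, 0]],
])

```text
time: 11.28
tcp_pos: [446.5, 171.7, 60.7]
eef_rot: [-0.0, 0.999, -0.044, -0.0]
force: [-0.8, 0.6, -1.2]
opening: 23.6
gripper_force: 50.0
```

```bash
python3 -c "
from h import *
plan([483.1,169.5,60],-0.088)
c=shot('wrist','w6.png')
cv2.imwrite('pics/w6c.png',cv2.resize(c['img'][0:210,180:460,::-1],None,fx=2.8,fy=2.8,interpolation=cv2.INTER_CUBIC))
"
```

```text
turn [-0.     0.    -0.001] shift [ 0.366 -0.01   0.007] rows 1.0 1.0 t 11.275 F [-0.8  0.6 -1.2] pos [446.5 171.7  60.7] op 23.6
```

View pics/w6c.png

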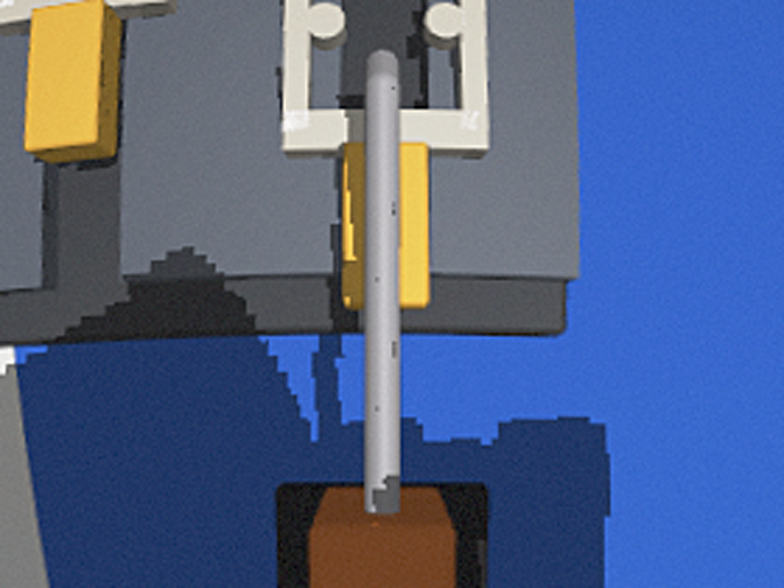

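Clip 4 has snapped off and lies on the deck (bar at crop row 108–150). On to clip 3: lift, shift 64 mm, and come down.

Call:
apply_moves([
  [[0, 0, -0.15, 0, 0, 0], [0, 0, -0.23, 0, 0, 0], [0.1, -0.3, 0, 0, 0, 0], [0.29, -0.337, 0, 0, 0, 0], [0, 0, 0, 0, 0, 0]],
])

```text
time: 11.95
tcp_pos: [493.6, 233.7, 98.9]
eef_rot: [-0.001, 0.999, -0.044, 0.001]
force: [0.2, -0.2, -1.7]
opening: 23.8
gripper_force: 50.0
```

```bash
python3 -c "
from h import *
plan([491.1,231.7,60.7],-0.088)
c=shot('wrist','w7.png')
"
```

```text
turn [-0.002 -0.003  0.   ] shift [-0.023  0.022  0.382] rows 1.0 1.0 t 11.95 F [ 0.2 -0.2 -1.7] pos [493.6 233.7  98.9] op 23.8
```

```bash
cat >> h.py <<'E'
def tabs(d,z,vmax=215):
    "yellow tab top-ish blobs -> world outline at height z (rows < vmax); groups blobs split by the rod"
    im=d['c']['img']; hsv=cv2.cvtColor(im,cv2.COLOR_RGB2HSV)
    m=((hsv[...,0]>=19)&(hsv[...,0]<33)&(hsv[...,1]>120)&(hsv[...,2]>70)).astype(np.uint8); m[vmax:]=0
    m=cv2.morphologyEx(m,cv2.MORPH_CLOSE,np.ones((3,17),np.uint8))
    out=[]
    for c in cv2.findContours(m,0,2)[0]:
        if cv2.contourArea(c)<150: continue
        r=cv2.minAreaRect(c); b=cv2.boxPoints(r); w=np.array([totool(d,at(d,*q,z))[:2] for q in b]); out.append((r,w))
    return out
E
python3 - <<'E'
from h import *
for f in('w5.png','w7.png'):
    d=load(f)
    for r,w in tabs(d,49): print(f,np.round(r[0]),np.round(r[1]),'box tool min',w.min(0).round(1),'max',w.max(0).round(1))
E
```

```text
w5.png [115. 104.] [51. 30.] box tool min [  69.5 -136.1] max [ 104.2 -111.2]
w5.png [204.  92.] [57. 33.] box tool min [ 69.8 -71.8] max [103.4 -52.1]
w5.png [317.  88.] [58. 30.] box tool min [70.6 -8.3] max [101.8   7.4]
w7.png [412. 152.] [45. 27.] box tool min [33.9 53.9] max [65.  74.5]
w7.png [226. 101.] [46. 27.] box tool min [ 68.1 -70. ] max [100.4 -50.8]
w7.png [320.  99.] [48. 24.] box tool min [67.7 -6.1] max [99.3  9.3]
```

Call:
apply_moves([
  [[-0.025, 0.021, 0.05, 0, 0, 0], [0, 0, 0.13, 0, 0, 0], [0, 0, 0.08, 0, 0, 0], [0, 0, 0.07, 0, 0, 0], [0, 0, 0.05, 0, 0, 0], [0, 0, 0.002, 0, 0, 0], [0, 0, 0, 0, 0, 0]],
])

```text
time: 12.88
tcp_pos: [488.6, 229.9, 60.7]
eef_rot: [-0.0, 0.999, -0.044, 0.0]
force: [0.3, 0.1, -2.3]
opening: 23.9
gripper_force: 50.0
```

```bash
python3 - <<'E'
from h import *
plan([491.1,231.7,60.7],-0.088)
shot('wrist','w8.png')
d=load('w8.png')
for r,w in tabs(d,49): print(np.round(r[0]),np.round(r[1]),'box tool min',w.min(0).round(1),'max',w.max(0).round(1))
E
```

```text
turn [-0.    -0.    -0.001] shift [ 0.023 -0.02   0.   ] rows 1.0 1.0 t 12.875 F [ 0.3  0.1 -2.3] pos [488.6 229.9  60.7] op 23.9
[425. 150.] [33. 56.] box tool min [38.4 49.1] max [69.8 69. ]
[200.  88.] [57. 33.] box tool min [ 72.1 -74.3] max [106.1 -54.4]
[313.  84.] [30. 58.] box tool min [ 72.7 -10.3] max [104.    5.4]
```

Call:
apply_moves([
  [[0.01, -0.02, 0, 0, 0, 0], [-0.02, 0, 0, 0, 0, 0], [-0.04, 0, 0, 0, 0, 0], [-0.04, 0, 0, 0, 0, 0], [-0.04, 0, 0, 0, 0, 0]],
])

```text
time: 13.55
tcp_pos: [478.4, 233.5, 61.4]
eef_rot: [-0.001, 0.999, -0.044, 0.003]
force: [6.9, -0.8, -3.1]
opening: 23.8
gripper_force: 50.0
```

Call:
apply_moves([
  [[-0.04, 0, 0, 0, 0, 0], [-0.04, 0, 0, 0, 0, 0], [-0.04, 0, 0, 0, 0, 0], [-0.04, 0, 0, 0, 0, 0], [-0.04, 0, 0, 0, 0, 0], [-0.04, 0, 0, 0, 0, 0], [0, 0, 0, 0, 0, 0], [0, 0, 0, 0, 0, 0]],
])

```text
time: 14.55
tcp_pos: [451.7, 235.1, 60.5]
eef_rot: [-0.0, 0.999, -0.044, -0.0]
force: [0.0, 0.1, -1.5]
opening: 23.6
gripper_force: 50.0
```

```bash
python3 - <<'E'
from h import *
plan([496.6+.4,295.5,60.7],-0.088)
shot('wrist','w9.png')
d=load('w9.png')
for r,w in tabs(d,49): print(np.round(r[0]),np.round(r[1]),'box tool min',w.min(0).round(1),'max',w.max(0).round(1))
E
```

```text
turn [-0.     0.    -0.001] shift [ 0.398 -0.642 -0.002] rows 1.0 2.0 t 14.55 F [ 0.   0.1 -1.5] pos [451.7 235.1  60.5] op 23.6
[430.  84.] [57. 33.] box tool min [74.1 51.2] max [108.   71.1]
[317.  80.] [30. 59.] box tool min [74.3 -8.2] max [106.2   7.5]
[205.  28.] [33. 57.] box tool min [105.3 -72.6] max [143.8 -52.5]
```

Call:
apply_moves([
  [[0, 0, -0.15, 0, 0, 0], [0, 0, -0.23, 0, 0, 0], [0.1, -0.3, 0, 0, 0, 0], [0.29, -0.34, 0, 0, 0, 0], [0, 0, 0, 0, 0, 0], [0, 0, 0, 0, 0, 0], [0, 0, 0, 0, 0, 0]],
])

```text
time: 15.48
tcp_pos: [495.5, 294.5, 98.7]
eef_rot: [0.0, 0.999, -0.045, -0.0]
force: [0.4, -0.4, -1.6]
opening: 23.6
gripper_force: 50.0
```

```bash
python3 - <<'E'
from h import *
plan([497,295.5,60.7],-0.088)
shot('wrist','w10.png')
d=load('w10.png')
for r,w in tabs(d,49): print(np.round(r[0]),np.round(r[1]),'box tool min',w.min(0).round(1),'max',w.max(0).round(1))
E
```

```text
turn [ 0.001  0.001 -0.001] shift [ 0.014 -0.011  0.38 ] rows 1.0 1.0 t 15.475 F [ 0.4 -0.4 -1.6] pos [495.5 294.5  98.7] op 23.6
[486. 151.] [26. 43.] box tool min [ 36.9 111. ] max [ 69.  133.9]
[408. 147.] [27. 46.] box tool min [37.2 51.2] max [68.6 70.6]
[315.  93.] [48. 24.] box tool min [71.6 -9.3] max [103.3   6.1]
```

Call:
apply_moves([
  [[0.005, -0.012, 0.05, 0, 0, 0], [0, 0, 0.13, 0, 0, 0], [0, 0, 0.08, 0, 0, 0], [0, 0, 0.07, 0, 0, 0], [0, 0, 0.05, 0, 0, 0], [0, 0, 0.0, 0, 0, 0], [0, 0, 0, 0, 0, 0]],
])

```text
time: 16.4
tcp_pos: [497.1, 296.6, 60.8]
eef_rot: [-0.0, 0.999, -0.045, 0.0]
force: [-0.4, -0.3, -1.4]
opening: 24.1
gripper_force: 50.0
```

Call:
apply_moves([
  [[-0.03, 0, 0, 0, 0, 0], [-0.04, 0, 0, 0, 0, 0], [-0.04, 0, 0, 0, 0, 0], [-0.04, 0, 0, 0, 0, 0]],
])

```text
time: 16.9
tcp_pos: [484.5, 298.4, 61.4]
eef_rot: [-0.001, 0.999, -0.044, 0.003]
force: [7.6, -0.4, -2.4]
opening: 23.9
gripper_force: 50.0
```

Call:
apply_moves([
  [[-0.04, 0, 0, 0, 0, 0], [-0.04, 0, 0, 0, 0, 0], [-0.04, 0, 0, 0, 0, 0], [-0.04, 0, 0, 0, 0, 0], [-0.04, 0, 0, 0, 0, 0], [-0.04, 0, 0, 0, 0, 0], [0, 0, 0, 0, 0, 0], [0, 0, 0, 0, 0, 0]],
])

```text
time: 17.9
tcp_pos: [457.9, 300.0, 60.5]
eef_rot: [-0.0, 0.999, -0.044, -0.0]
force: [-0.4, -0.5, -1.6]
opening: 24.0
gripper_force: 50.0
```

```bash
python3 - <<'E'
from h import *
plan([423,17,110],-0.12)
shot('wrist','w11.png')
d=load('w11.png')
for r,w in tabs(d,49): print(np.round(r[0]),np.round(r[1]),'box tool min',w.min(0).round(1),'max',w.max(0).round(1))
E
```

```text
turn [0.   0.   0.03] shift [-0.008  2.851 -0.495] rows 1.0 6.0 t 17.9 F [-0.4 -0.5 -1.6] pos [457.9 300.   60.5] op 24.0
[520.  98.] [51. 30.] box tool min [ 73.  111.3] max [108.1 136.1]
[432.  86.] [57. 33.] box tool min [73.1 52.3] max [107.   72.3]
[320.  80.] [59. 30.] box tool min [74.2 -7.2] max [106.7   9.7]
```

All three clips are free. I return the pick to its pad.

Call:
apply_moves([
  [[0, 0, -0.25, 0, 0, 0.0], [0, 0, -0.25, 0, 0, 0.012], [0, 0.45, 0, 0, 0, 0], [-0.02, 0.5, 0, 0, 0, 0], [-0.02, 0.5, 0, 0, 0, 0], [-0.02, 0.5, 0, 0, 0, 0], [-0.02, 0.5, 0, 0, 0, 0], [0, 0.423, 0, 0, 0, 0], [0, 0, 0, 0, 0, 0], [0, 0, 0, 0, 0, 0]],
])

```text
time: 19.2
tcp_pos: [421.2, 15.2, 110.7]
eef_rot: [-0.0, 0.999, -0.051, 0.0]
force: [-1.0, 0.2, -2.5]
opening: 23.8
gripper_force: 50.0
```

```bash
python3 - <<'E'
from h import *
plan([421,15,32],-0.1)
shot('wrist','w12.png')
d=load('w12.png'); im=d['c']['img']; hsv=cv2.cvtColor(im,cv2.COLOR_RGB2HSV)
m=((hsv[...,0]>60)&(hsv[...,0]<90)&(hsv[...,1]>100)&(hsv[...,2]>50)).astype(np.uint8); m[:,:200]=0;m[:,460:]=0; m[205:]=0
m=cv2.morphologyEx(m,cv2.MORPH_CLOSE,np.ones((61,61),np.uint8))
ys,xs=np.nonzero(m)
for v in (10,50,90,130,170,200):
    q=np.nonzero(m[v])[0]
    if len(q): print(v,at(d,q[0],v,2)[:2].round(1),at(d,q[-1],v,2)[:2].round(1))
E
```

```text
turn [-0.001 -0.    -0.002] shift [-0.002  0.002  0.787] rows 1.0 2.0 t 19.2 F [-1.   0.2 -2.5] pos [421.2  15.2 110.7] op 23.8
50 [556.6  42. ] [547.9 -46.8]
90 [521.8  46.3] [512.9 -42.8]
130 [488.  50.] [479.  -37.9]
170 [454.1  54.3] [445.  -33.4]
200 [427.9  57.8] [418.8 -29.9]
```

Call:
apply_moves([
  [[0, 0, 0.35, 0, 0, 0.018], [0, 0, 0.25, 0, 0, 0], [0, 0, 0.1, 0, 0, 0], [0, 0, 0.06, 0, 0, 0], [0, 0, 0.02, 0, 0, 0], [0, 0, 0.005, 0, 0, 0], [0, 0, 0, 0, 0, 0], [0, 0, 0, 0, 0, 0]],
])

```text
time: 20.25
tcp_pos: [421.2, 14.9, 32.4]
eef_rot: [-0.0, 0.998, -0.06, 0.0]
force: [-0.0, 0.1, -2.0]
opening: 23.9
gripper_force: 50.0
```

```bash
python3 -c "
from h import *
plan([421,15,32],-0.12)"
```

```text
turn [-0.    -0.001 -0.001] shift [-0.002 -0.001  0.004] rows 1.0 1.0 t 20.25 F [-0.   0.1 -2. ] pos [421.2  14.9  32.4] op 23.9
```

Call:
apply_moves([
  [[0, 0, 0.006, 0, 0, 0], [0, 0, 0, 0, 0, 0]],
])

```text
time: 20.5
tcp_pos: [421.1, 14.9, 31.7]
eef_rot: [-0.0, 0.998, -0.06, 0.0]
force: [0.6, -0.3, 1.4]
opening: 23.5
gripper_force: 50.0
```

Call:
apply_moves([
  [[0, 0, 0, 0, 0, 0], [0, 0, 0, 0, 0, 0], [0, 0, 0, 0, 0, 0], [0, 0, 0, 0, 0, 0], [0, 0, -0.15, 0, 0, 0], [0, 0, -0.4, 0, 0, 0], [0, 0, -0.5, 0, 0, 0], [0, 0, 0, 0, 0, 0]],
], gripper=1)

```text
time: 21.5
tcp_pos: [423.6, 15.0, 139.7]
eef_rot: [-0.0, 0.998, -0.06, 0.004]
force: [0.7, 0.2, -0.1]
opening: 91.1
gripper_force: 0.0
```

```bash
python3 -c "
from h import *
plan([440,240,140],-0.088)"
```

```text
turn [-0.001 -0.008 -0.031] shift [-0.034 -2.256 -0.003] rows 1.0 5.0 t 21.5 F [ 0.7  0.2 -0.1] pos [423.6  15.  139.7] op 91.1
```

Call:
apply_moves([
  [[0, -0.4, 0, 0, 0, -0.031], [0, -0.5, 0, 0, 0, 0], [0, -0.5, 0, 0, 0, 0], [0, -0.5, 0, 0, 0, 0], [0, -0.35, 0, 0, 0, 0], [0, 0, 0, 0, 0, 0], [0, 0, 0, 0, 0, 0]],
])

```text
time: 22.38
tcp_pos: [441.2, 238.2, 135.4]
eef_rot: [0.001, 0.999, -0.044, -0.001]
force: [0.1, -0.4, 0.5]
opening: 91.1
gripper_force: 0.0
```

```bash
python3 - <<'E'
from h import *
plan([440,240,140],-0.088)
c=shot('wrist','w13.png')
d=load('w13.png')
for r,w in tabs(d,49): print(np.round(r[0]),np.round(r[1]),'tool min',w.min(0).round(1),'max',w.max(0).round(1),'world c',at(d,*r[0],49).round(1))
cv2.imwrite('pics/w13c.png',cv2.resize(c['img'][0:210,130:510,::-1],None,fx=2.1,fy=2.1,interpolation=cv2.INTER_CUBIC))
E
```

```text
turn [0.002 0.002 0.   ] shift [-0.013 -0.017 -0.046] rows 1.0 1.0 t 22.375 F [ 0.1 -0.4  0.5] pos [441.2 238.2 135.4] op 91.1
[400.  82.] [23. 41.] tool min [84.7 54.6] max [118.9  73.5] world c [536.4 165.6  49. ]
[240.  83.] [41. 23.] tool min [ 84.9 -70.2] max [117.9 -50.2] world c [546.9 289.   49. ]
[320.  80.] [41. 21.] tool min [85.  -6.3] max [117.2   9.7] world c [541.3 227.6  49. ]
```

View pics/w13c.png

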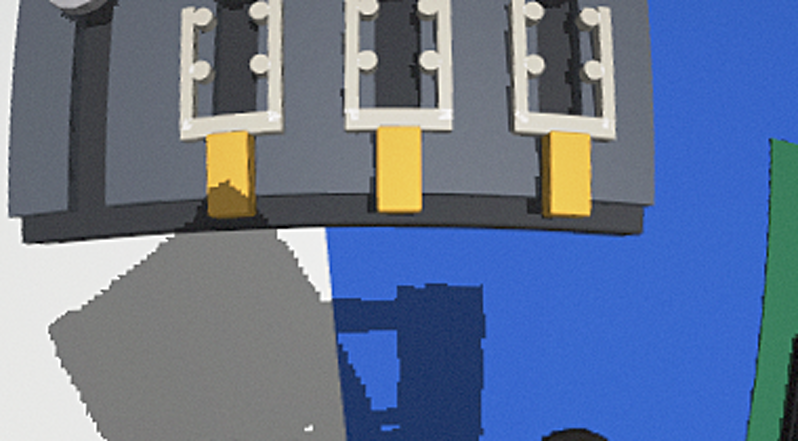

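All three freed clips lie flat on the deck, with tabs at crop (230,173), (399,170) and (567,173). I pick clip 4 first.

```bash
python3 -c "
from h import *
plan([534.1,164.4,56],-0.088)"
```

```text
turn [ 0.001  0.002 -0.   ] shift [0.989 0.651 0.797] rows 1.0 3.0 t 22.425 F [ 0.1 -0.7  0.3] pos [441.3 237.9 135.7] op 91.0
```

Call:
apply_moves([
  [[0.45, 0.3, 0, 0, 0, 0], [0.45, 0.3, 0, 0, 0, 0], [0.089, 0.051, 0, 0, 0, 0], [0, 0, 0.2, 0, 0, 0], [0, 0, 0.15, 0, 0, 0], [0, 0, 0, 0, 0, 0], [0, 0, 0, 0, 0, 0]],
], gripper=0.5, newtons=25)

```text
time: 23.3
tcp_pos: [534.8, 165.7, 101.9]
eef_rot: [-0.0, 0.999, -0.044, 0.0]
force: [-0.6, -0.4, 0.4]
opening: 45.7
gripper_force: 0.0
```

```bash
python3 - <<'E'
from h import *
plan([534.1,164.4,56],-0.088)
c=shot('wrist','w14.png')
d=load('w14.png')
for r,w in tabs(d,49,300): print(np.round(r[0]),np.round(r[1]),'tool min',w.min(0).round(1),'max',w.max(0).round(1),'world c',at(d,*r[0],49).round(1))
E
```

```text
turn [-0.    -0.001  0.   ] shift [-0.006  0.013  0.459] rows 1.0 1.0 t 23.3 F [-0.6 -0.4  0.4] pos [534.8 165.7 101.9] op 45.7
[353. 297.] [ 14. 283.] tool min [-75.4 -85.6] max [-58.8 156.1] world c [472.1 143.5  49. ]
[408. 258.] [51. 16.] tool min [-50.6  59.2] max [-7.8 76.5] world c [500.8 101.1  49. ]
[231. 239.] [27. 88.] tool min [-50.2 -79. ] max [ 19.5 -49.2] world c [526.9 229.3  49. ]
[157. 212.] [34. 24.] tool min [  -8.5 -133.2] max [  21.2 -110.3] world c [552.2 286.1  49. ]
[320. 217.] [44. 23.] tool min [-12.4  -6.7] max [19.4  9.5] world c [538.5 164.   49. ]
```

Call:
apply_moves([
  [[0.01, 0.014, 0.15, 0, 0, 0], [0, 0, 0.15, 0, 0, 0], [0, 0, 0.1, 0, 0, 0], [0, 0, 0.05, 0, 0, 0], [0, 0, 0.005, 0, 0, 0], [0, 0, 0, 0, 0, 0]],
])

```text
time: 24.1
tcp_pos: [536.0, 164.0, 56.2]
eef_rot: [-0.0, 0.999, -0.044, 0.0]
force: [0.2, -0.9, 0.3]
opening: 45.7
gripper_force: 0.0
```

Call:
apply_moves([
  [[0, 0, 0, 0, 0, 0], [0, 0, 0, 0, 0, 0], [0, 0, 0, 0, 0, 0], [0, 0, 0, 0, 0, 0], [0, 0, 0, 0, 0, 0]],
], gripper=0)

```text
time: 24.72
tcp_pos: [535.8, 164.1, 56.1]
eef_rot: [-0.0, 0.999, -0.044, 0.0]
force: [-0.5, 0.1, 1.4]
opening: 15.6
gripper_force: 25.0
```

Call:
apply_moves([
  [[0, 0, -0.2, 0, 0, 0], [0, 0, -0.4, 0, 0, 0], [0, 0, 0, 0, 0, 0], [0, 0, 0, 0, 0, 0]],
])

```text
time: 25.22
tcp_pos: [535.0, 163.7, 115.2]
eef_rot: [0.0, 0.999, -0.044, -0.001]
force: [-0.3, -0.1, -0.6]
opening: 16.0
gripper_force: 25.0
```

```bash
python3 - <<'E'
from h import *
plan([520,-330,160],-0.03)
c=shot('wrist','w15.png')
E
```

```text
turn [ 0.     0.001 -0.055] shift [-2.000e-03  4.939e+00 -4.480e-01] rows 1.0 10.0 t 25.225 F [-0.3 -0.1 -0.6] pos [535.  163.7 115.2] op 16.0
```

Call:
apply_moves([
  [[-0.1, 0.4, -0.2, 0, 0, -0.055], [-0.1, 0.5, -0.2, 0, 0, 0], [-0.1, 0.5, -0.2, 0, 0, 0], [-0.1, 0.5, -0.2, 0, 0, 0], [-0.1, 0.5, 0, 0, 0, 0], [-0.1, 0.5, 0, 0, 0, 0], [0, 0.5, 0, 0, 0, 0], [0, 0.5, 0, 0, 0, 0], [0, 0.5, 0, 0, 0, 0], [0, 0, 0, 0, 0, 0]],
])

```text
time: 26.52
tcp_pos: [459.3, -275.9, 194.2]
eef_rot: [-0.0, 1.0, -0.017, -0.001]
force: [0.2, 0.5, -1.0]
opening: 15.3
gripper_force: 25.0
```

Call:
apply_moves([
  [[0, 0, 0, 0, 0, 0], [0, 0, 0, 0, 0, 0]],
])

```text
time: 26.78
tcp_pos: [459.9, -272.0, 195.4]
eef_rot: [-0.001, 1.0, -0.014, -0.001]
force: [-0.8, -0.2, -0.3]
opening: 15.9
gripper_force: 25.0
```

```bash
python3 - <<'E'
from h import *
plan([520,-330,160],-0.03)
c=shot('wrist','w16.png')
cv2.imwrite('pics/w16c.png',cv2.resize(c['img'][0:230,130:530,::-1],None,fx=2,fy=2,interpolation=cv2.INTER_CUBIC))
E
```

```text
turn [-0.001  0.001  0.001] shift [0.618 0.562 0.354] rows 1.0 2.0 t 26.775 F [-0.8 -0.2 -0.3] pos [ 459.9 -272.   195.4] op 15.9
```

View pics/w16c.png

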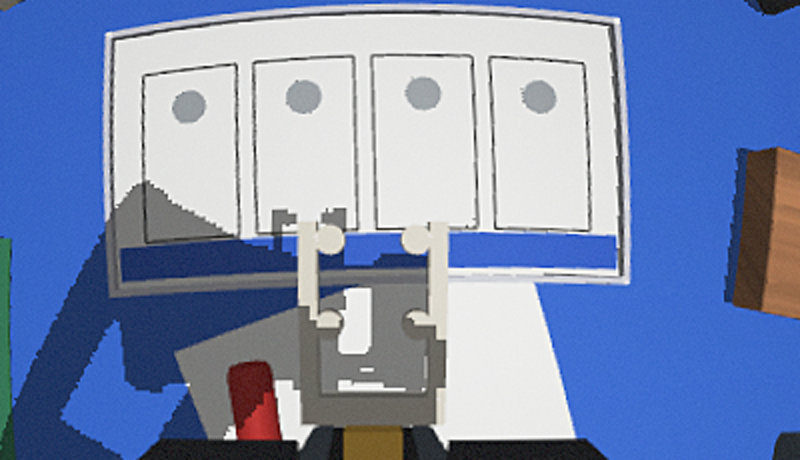

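All four grey dots are visible, at crop (189,106), (303,97), (423,93) and (539,97). The clip is held straight, with its back bar at row ~410 and its arm tips at row ~222.

```bash
cat >> h.py <<'E'
def dots(d,seed,z=4.2):
    "refine grey dots from seed pixels"
    g=cv2.cvtColor(d['c']['img'],cv2.COLOR_RGB2HSV); out=[]
    for u,v in seed:
        u0,v0=int(u)-12,int(v)-12; p=g[v0:v0+25,u0:u0+25]; m=((p[...,2]>120)&(p[...,2]<200)).astype(np.uint8)
        n,l,s,c=cv2.connectedComponentsWithStats(m); k=1+np.argmax(s[1:,4]); out.append((c[k]+[u0,v0],s[k,4],at(d,*(c[k]+[u0,v0]),z)))
    return out
E
python3 - <<'E'
from h import *
d=load('w16.png'); D=dots(d,[(x/2+130,y/2) for x,y in((189,106),(303,97),(423,93),(539,97))])
for q in D: print(q[0].round(1),q[1],q[2].round(1))
P=np.array([q[2][:2] for q in D]); v=P[0]-P[3]; print('spacing',np.linalg.norm(np.diff(P,axis=0),axis=1).round(1),'head',np.arctan2(-v[0],v[1]))
zt=d['s']['tcp_pos'][2]
g=lambda x,y,zz: totool(d,at(d,x/2+130,y/2,zt-zz)).round(1)
for n,x,y,zz in(('barL',301,424,13.1),('barR',444,424,13.1),('inL',319,393,13.1),('inR',427,393,13.1),('tipL o',300,223,13.1),('tipR o',448,223,13.1),('ballL',330,240,13.1),('ballR',415,240,13.1)): print(n,g(x,y,zz))
# tray corners
for n,x,y,z in(('TL',106,34,10),('TR',620,18,10),('BR',629,283,10),('BL',108,296,10)): print(n,at(d,x/2+130,y/2,z).round(1))
E
```

```text
[223.9  53. ] 225 [ 615.6 -171.3    4.2]
[281.4  47.9] 239 [ 615.3 -237.1    4.2]
[341.1  46.3] 234 [ 614.9 -303.     4.2]
[399.2  48. ] 225 [ 614.7 -368.8    4.2]
spacing [65.9 65.9 65.9] head -0.00458310026010356
barL [ 18.9 -20.7  13.1]
barR [18.9 19.  13.1]
inL [ 27.7 -15.5  13.1]
inR [27.7 14.1 13.1]
tipL o [ 73.8 -19.9  13. ]
tipR o [73.8 19.1 13. ]
ballL [ 69.1 -12.   13. ]
ballR [69.1 10.4 13. ]
TL [ 667.5 -121.5   10. ]
TR [ 667. -421.   10.]
BR [ 507.8 -419.6   10. ]
BL [ 509.5 -119.5   10. ]
```

```bash
python3 -c "
from h import *
plan([556.7,-369,70],-0.006)"
```

```text
turn [-0.001  0.001 -0.022] shift [0.973 0.964 1.257] rows 1.0 4.0 t 26.825 F [ 0.5  0.  -0.4] pos [ 460.  -272.   195.7] op 15.8
```

Call:
apply_moves([
  [[0.25, 0.24, 0.25, 0, 0, -0.022], [0.35, 0.35, 0.3, 0, 0, 0], [0.35, 0.35, 0.35, 0, 0, 0], [0.02, 0.02, 0.35, 0, 0, 0], [0, 0, 0, 0, 0, 0], [0, 0, 0, 0, 0, 0], [0, 0, 0, 0, 0, 0]],
])

```text
time: 27.7
tcp_pos: [556.6, -370.6, 73.4]
eef_rot: [0.001, 1.0, -0.003, 0.002]
force: [-0.6, 0.2, -1.1]
opening: 15.8
gripper_force: 25.0
```

```bash
python3 - <<'E'
from h import *
plan([556.7,-369,25.6],-0.006)
c=shot('wrist','w17.png'); d=load('w17.png')
p=proj(d,[614.7,-368.8,4]); print(p)
cv2.imwrite('pics/w17c.png',cv2.resize(c['img'][60:260,200:440,::-1],None,fx=3,fy=3,interpolation=cv2.INTER_CUBIC))
E
```

```text
turn [ 0.002 -0.003 -0.001] shift [ 0.001 -0.016  0.478] rows 1.0 1.0 t 27.7 F [-0.6  0.2 -1.1] pos [ 556.6 -370.6   73.4] op 15.8
[314.02635791 137.15619108]
```

View pics/w17c.png

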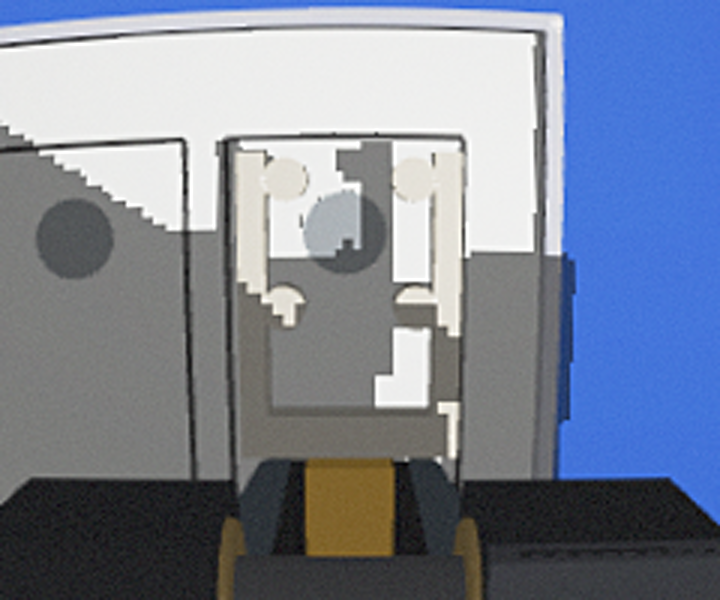

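Dot 4 at crop (344,231) sits inside the held clip's ring and matches the prediction to under 1 px. I lower the clip.

Call:
apply_moves([
  [[0, 0, 0.2, 0, 0, 0], [0, 0, 0.15, 0, 0, 0], [0, 0, 0.07, 0, 0, 0], [0, 0, 0, 0, 0, 0], [0, 0, 0, 0, 0, 0], [0, 0, 0, 0, 0, 0]],
])

```text
time: 28.5
tcp_pos: [556.1, -370.8, 29.5]
eef_rot: [0.0, 1.0, -0.004, 0.0]
force: [-0.0, 0.9, -0.6]
opening: 15.7
gripper_force: 25.0
```

```bash
python3 - <<'E'
from h import *
plan([556.7,-369,25.2],-0.006)
c=shot('wrist','w18.png'); d=load('w18.png')
print(proj(d,[614.7,-368.8,4]))
D=dots(d,[proj(d,[614.7,-368.8,4])]);print(D)
print('dot tool',totool(d,D[0][2]).round(1))
E
```

```text
turn [ 0.001 -0.001 -0.001] shift [ 0.005 -0.018  0.043] rows 1.0 1.0 t 28.5 F [-0.   0.9 -0.6] pos [ 556.1 -370.8   29.5] op 15.7
[313.27391901 138.8378051 ]
[(array([313.07568438, 138.03703704]), np.int32(621), array([ 615.16786508, -368.69356722,    4.2       ]))]
dot tool [59.  -2.6 25.4]
```

Call:
apply_moves([
  [[0.007, -0.018, 0.02, 0, 0, 0], [0, 0, 0.02, 0, 0, 0], [0, 0, 0.003, 0, 0, 0], [0, 0, 0, 0, 0, 0], [0, 0, 0, 0, 0, 0]],
])

```text
time: 29.18
tcp_pos: [556.6, -368.7, 25.2]
eef_rot: [-0.0, 1.0, -0.004, 0.0]
force: [-0.0, 1.3, 4.8]
opening: 15.8
gripper_force: 25.0
```

```bash
python3 - <<'E'
from h import *
plan([556.7,-369,25.2],-0.006)
E
```

```text
turn [-0.    -0.    -0.001] shift [ 0.001  0.003 -0.   ] rows 1.0 1.0 t 29.175 F [-0.   1.3  4.8] pos [ 556.6 -368.7   25.2] op 15.8
```

Call:
apply_moves([
  [[0, 0, 0, 0, 0, 0], [0, 0, 0, 0, 0, 0], [0, 0, 0, 0, 0, 0], [0, 0, -0.1, 0, 0, 0], [0, 0, -0.3, 0, 0, 0], [0, 0, -0.4, 0, 0, 0], [0, 0, 0, 0, 0, 0], [0, 0, 0, 0, 0, 0]],
], gripper=0.5)

```text
time: 30.18
tcp_pos: [556.2, -368.6, 104.6]
eef_rot: [-0.0, 1.0, -0.004, -0.0]
force: [-0.7, 0.2, -1.3]
opening: 45.7
gripper_force: 0.0
```

```bash
python3 - <<'E'
from h import *
plan([541.4,227.8,105],-0.088)
c=shot('wrist','w19.png'); d=load('w19.png')
for r,w in tabs(d,18,300): print(np.round(r[0]),np.round(r[1]),'tool min',w.min(0).round(1),'max',w.max(0).round(1),'world c',at(d,*r[0],18).round(1))
E
```

```text
turn [-0.     0.     0.077] shift [-6.720e-01 -5.928e+00 -4.000e-03] rows 1.0 11.0 t 30.175 F [-0.7  0.2 -1.3] pos [ 556.2 -368.6  104.6] op 45.7
[353. 297.] [ 14. 282.] tool min [-98.5 -99.5] max [-79.4 180.8] world c [ 474.7 -399.9   18. ]
[408. 258.] [15. 51.] tool min [-69.7  69.2] max [-19.9  88.3] world c [ 511.9 -446.4   18. ]
[316. 204.] [39. 18.] tool min [-12.3  -8.3] max [19.8  6.2] world c [ 560.2 -367.6   18. ]
```

Call:
apply_moves([
  [[0, -0.4, -0.1, 0, 0, 0.077], [-0.07, -0.55, 0, 0, 0, 0], [-0.07, -0.55, 0, 0, 0, 0], [-0.07, -0.55, 0, 0, 0, 0], [-0.07, -0.55, 0, 0, 0, 0], [-0.07, -0.55, 0, 0, 0, 0], [-0.07, -0.55, 0, 0, 0, 0], [-0.07, -0.55, 0, 0, 0, 0], [-0.07, -0.55, 0, 0, 0, 0], [-0.07, -0.55, 0, 0, 0, 0]],
])

```text
time: 31.48
tcp_pos: [536.5, 171.4, 113.4]
eef_rot: [0.0, 0.999, -0.044, -0.001]
force: [0.1, 0.4, -1.1]
opening: 45.4
gripper_force: 0.0
```

Call:
apply_moves([
  [[-0.04, -0.5, 0.05, 0, 0, 0], [0, -0.078, 0.05, 0, 0, 0], [0, 0, 0, 0, 0, 0], [0, 0, 0, 0, 0, 0], [0, 0, 0, 0, 0, 0]],
])

```text
time: 32.1
tcp_pos: [538.8, 226.4, 104.8]
eef_rot: [0.0, 0.999, -0.045, -0.0]
force: [0.6, 0.5, -0.3]
opening: 45.7
gripper_force: 0.0
```

```bash
python3 - <<'E'
from h import *
plan([541.4,227.8,56],-0.088)
c=shot('wrist','w20.png'); d=load('w20.png')
for r,w in tabs(d,49,240): print(np.round(r[0]),np.round(r[1]),'tool min',w.min(0).round(1),'max',w.max(0).round(1),'world c',at(d,*r[0],49).round(1))
E
```

```text
turn [ 0.     0.    -0.002] shift [ 0.025 -0.016  0.488] rows 1.0 1.0 t 32.1 F [ 0.6  0.5 -0.3] pos [538.8 226.4 104.8] op 45.7
[316. 215.] [44. 23.] tool min [-12.   -9.7] max [20.2  6.8] world c [543.3 227.5  49. ]
[230. 215.] [47. 25.] tool min [-15.1 -72.8] max [ 21.8 -52.9] world c [548.4 288.6  49. ]
```

Call:
apply_moves([
  [[0.018, -0.012, 0.15, 0, 0, 0], [0, 0, 0.15, 0, 0, 0], [0, 0, 0.12, 0, 0, 0], [0, 0, 0.06, 0, 0, 0], [0, 0, 0.007, 0, 0, 0], [0, 0, 0, 0, 0, 0]],
])

```text
time: 32.9
tcp_pos: [540.8, 228.9, 56.2]
eef_rot: [-0.0, 0.999, -0.044, 0.0]
force: [-0.3, -0.4, -0.4]
opening: 45.2
gripper_force: 0.0
```

Call:
apply_moves([
  [[0, 0, 0, 0, 0, 0], [0, 0, 0, 0, 0, 0], [0, 0, 0, 0, 0, 0], [0, 0, 0, 0, 0, 0], [0, 0, 0, 0, 0, 0]],
], gripper=0)

```text
time: 33.52
tcp_pos: [540.7, 228.9, 56.2]
eef_rot: [-0.0, 0.999, -0.044, 0.0]
force: [-0.4, 0.3, 1.2]
opening: 15.9
gripper_force: 25.0
```

Call:
apply_moves([
  [[0, 0, -0.2, 0, 0, 0], [0, 0, -0.4, 0, 0, 0], [0, 0, 0, 0, 0, 0], [0, 0, 0, 0, 0, 0], [0, 0, 0, 0, 0, 0]],
])

```text
time: 34.15
tcp_pos: [539.6, 228.4, 114.5]
eef_rot: [0.001, 0.999, -0.044, -0.001]
force: [0.1, -0.8, -1.0]
opening: 16.0
gripper_force: 25.0
```

```bash
cat >> h.py <<'E'
def held(d,zz=13.1):
    "held clip: window (between inner faces) measured along scan lines; returns tool coords of bar edges / sides"
    im=cv2.cvtColor(d['c']['img'],cv2.COLOR_RGB2GRAY).astype(float); A=Rt(d['s']); p=d['s']['tcp_pos']
    def prof(q0,q1,n=400):
        q=np.linspace(q0,q1,n); uv=np.array([proj(d,p+A@np.array([*k,zz])) for k in q]).astype(np.float32)
        return q,cv2.remap(im.astype(np.float32),uv[:,0].reshape(1,-1),uv[:,1].reshape(1,-1),cv2.INTER_LINEAR)[0]
    return prof
E
python3 - <<'E'
from h import *
plan([556.7,-303,105],-0.006)
shot('wrist','w21.png')
for f in('w15.png','w21.png'):
    d=load(f); pr=held(d)
    for y in(-17.5,17):
        q,v=pr((40,y),(90,y)); g=np.gradient(v); k=np.argsort(-abs(g))[:1]; 
        print(f,'tip along y',y,[(q[i,0].round(1),g[i].round(1)) for i in k])
    im=d['c']['img']; hsv=cv2.cvtColor(im,cv2.COLOR_RGB2HSV); m=((hsv[...,1]<50)&(hsv[...,2]>195)&(hsv[...,0]>8)&(hsv[...,0]<40)).astype(np.uint8)
    m[:110]=0; m[260:]=0; m[:,:230]=0; m[:,410:]=0
    c=max(cv2.findContours(m,0,2)[0],key=cv2.contourArea); b=np.array([totool(d,at(d,*q[0],d['s']['tcp_pos'][2]-13.1))[:2] for q in c]); print(len(c),b.min(0).round(1),b.max(0).round(1))
E
```

```text
turn [ 0.001  0.003 -0.078] shift [0.203 5.312 0.095] rows 1.0 10.0 t 34.15 F [ 0.1 -0.8 -1. ] pos [539.6 228.4 114.5] op 16.0
w15.png tip along y -17.5 [(np.float64(61.4), np.float32(20.4))]
w15.png tip along y 17 [(np.float64(41.4), np.float32(25.4))]
42 [41.7  6.9] [74.  18.8]
w21.png tip along y -17.5 [(np.float64(60.8), np.float32(20.9))]
w21.png tip along y 17 [(np.float64(42.0), np.float32(32.1))]
46 [41.7  6.9] [74.5 18.8]
```

Call:
apply_moves([
  [[0, 0.4, 0, 0, 0, -0.078], [0.02, 0.55, 0, 0, 0, 0], [0.02, 0.55, 0, 0, 0, 0], [0.02, 0.55, 0, 0, 0, 0], [0.02, 0.55, 0, 0, 0, 0], [0.02, 0.55, 0, 0, 0, 0], [0.02, 0.55, 0, 0, 0, 0], [0.02, 0.55, 0, 0, 0, 0], [0.03, 0.55, 0, 0, 0, 0], [0.03, 0.512, 0, 0, 0, 0]],
])

```text
time: 35.45
tcp_pos: [553.4, -304.2, 114.9]
eef_rot: [-0.0, 1.0, -0.003, -0.001]
force: [0.9, 0.3, -0.3]
opening: 16.0
gripper_force: 25.0
```

Call:
apply_moves([
  [[0, 0, 0.2, 0, 0, 0], [0, 0, 0.3, 0, 0, 0], [0, 0, 0.2, 0, 0, 0], [0, 0, 0.1, 0, 0, 0], [0, 0, 0, 0, 0, 0], [0, 0, 0, 0, 0, 0], [0, 0, 0, 0, 0, 0]],
])

```text
time: 36.33
tcp_pos: [554.5, -302.6, 36.9]
eef_rot: [0.0, 1.0, -0.003, 0.001]
force: [0.3, -0.4, -0.4]
opening: 15.9
gripper_force: 25.0
```

```bash
python3 - <<'E'
from h import *
plan([556.7,-303.2,25.2],-0.006)
c=shot('wrist','w22.png'); d=load('w22.png')
D=dots(d,[proj(d,[614.9,-303,4])]);print(D)
print('dot tool',totool(d,D[0][2]).round(1))
E
```

```text
turn [ 0.001 -0.002 -0.   ] shift [0.022 0.005 0.117] rows 1.0 1.0 t 36.325 F [ 0.3 -0.4 -0.4] pos [ 554.5 -302.6   36.9] op 15.9
[(array([317.07407407, 135.03703704]), np.int32(621), array([ 615.00049787, -302.74666567,    4.2       ]))]
dot tool [60.5 -0.3 32.8]
```

Call:
apply_moves([
  [[0.022, 0.004, 0.04, 0, 0, 0], [0, 0, 0.05, 0, 0, 0], [0, 0, 0.02, 0, 0, 0], [0, 0, 0.008, 0, 0, 0], [0, 0, 0, 0, 0, 0], [0, 0, 0, 0, 0, 0]],
])

```text
time: 37.12
tcp_pos: [555.9, -302.6, 25.2]
eef_rot: [-0.0, 1.0, -0.003, -0.0]
force: [-3.2, 1.5, 7.2]
opening: 15.6
gripper_force: 25.0
```

```bash
python3 - <<'E'
from h import *
plan([556.7,-303.2,25.2],-0.006)
E
```

```text
turn [-0.  0. -0.] shift [ 0.008  0.006 -0.   ] rows 1.0 1.0 t 37.125 F [-3.2  1.5  7.2] pos [ 555.9 -302.6   25.2] op 15.6
```

Call:
apply_moves([
  [[0, 0, -0.02, 0, 0, 0], [0.003, 0.004, 0, 0, 0, 0], [0, 0, 0, 0, 0, 0], [0, 0, 0.01, 0, 0, 0], [0, 0, 0.008, 0, 0, 0], [0, 0, 0, 0, 0, 0]],
])

```text
time: 37.88
tcp_pos: [556.4, -303.2, 25.2]
eef_rot: [0.0, 1.0, -0.003, 0.0]
force: [-1.2, 1.7, 6.0]
opening: 16.0
gripper_force: 25.0
```

Call:
apply_moves([
  [[0, 0, 0, 0, 0, 0], [0, 0, 0, 0, 0, 0], [0, 0, 0, 0, 0, 0], [0, 0, -0.1, 0, 0, 0], [0, 0, -0.3, 0, 0, 0], [0, 0, -0.4, 0, 0, 0], [0, 0, 0, 0, 0, 0], [0, 0, 0, 0, 0, 0]],
], gripper=0.5)

```text
time: 38.88
tcp_pos: [556.1, -303.0, 104.3]
eef_rot: [-0.0, 1.0, -0.003, -0.0]
force: [-0.4, -0.8, 0.4]
opening: 45.6
gripper_force: 0.0
```

```bash
python3 - <<'E'
from h import *
plan([546.5,292.5,105],-0.088)
E
```

```text
turn [-0.     0.     0.078] shift [-0.619 -5.924 -0.007] rows 1.0 11.0 t 38.875 F [-0.4 -0.8  0.4] pos [ 556.1 -303.   104.3] op 45.6
```

Call:
apply_moves([
  [[0, -0.4, -0.1, 0, 0, 0.078], [-0.06, -0.55, 0, 0, 0, 0], [-0.06, -0.55, 0, 0, 0, 0], [-0.06, -0.55, 0, 0, 0, 0], [-0.06, -0.55, 0, 0, 0, 0], [-0.06, -0.55, 0, 0, 0, 0], [-0.06, -0.55, 0, 0, 0, 0], [-0.06, -0.55, 0, 0, 0, 0], [-0.06, -0.55, 0, 0, 0, 0], [-0.06, -0.55, 0, 0, 0, 0]],
])

```text
time: 40.12
tcp_pos: [545.3, 236.0, 112.9]
eef_rot: [0.001, 0.999, -0.044, -0.001]
force: [0.6, -0.3, -0.2]
opening: 45.9
gripper_force: 0.0
```

Call:
apply_moves([
  [[-0.05, -0.5, 0.05, 0, 0, 0], [0, -0.075, 0.05, 0, 0, 0], [0, 0, 0, 0, 0, 0], [0, 0, 0, 0, 0, 0], [0, 0, 0, 0, 0, 0]],
])

```text
time: 40.75
tcp_pos: [546.7, 291.0, 104.6]
eef_rot: [0.0, 0.999, -0.045, 0.0]
force: [0.4, 0.2, -0.3]
opening: 45.5
gripper_force: 0.0
```

```bash
python3 - <<'E'
from h import *
plan([546.5,292.5,56],-0.088)
c=shot('wrist','w23.png'); d=load('w23.png')
for r,w in tabs(d,49,240): print(np.round(r[0]),np.round(r[1]),round(r[2],1),'tool min',w.min(0).round(1),'max',w.max(0).round(1),'world c',at(d,*r[0],49).round(1))
E
```

```text
turn [ 0.    -0.    -0.002] shift [-0.003 -0.015  0.486] rows 1.0 1.0 t 40.75 F [ 0.4  0.2 -0.3] pos [546.7 291.  104.6] op 45.5
[318. 218.] [43. 23.] 90.0 tool min [-13.5  -8.2] max [18.1  8.2] world c [549.3 290.8  49. ]
```

Call:
apply_moves([
  [[0, 0.003, 0.15, 0, 0, 0], [0, 0, 0.15, 0, 0, 0], [0, 0, 0.12, 0, 0, 0], [0, 0, 0.06, 0, 0, 0], [0, 0, 0.005, 0, 0, 0], [0, 0, 0, 0, 0, 0]],
])

```text
time: 41.55
tcp_pos: [546.7, 292.3, 56.2]
eef_rot: [-0.0, 0.999, -0.044, 0.0]
force: [-0.0, -0.2, 0.9]
opening: 45.4
gripper_force: 0.0
```

Call:
apply_moves([
  [[0, 0, 0, 0, 0, 0], [0, 0, 0, 0, 0, 0], [0, 0, 0, 0, 0, 0], [0, 0, 0, 0, 0, 0], [0, 0, 0, 0, 0, 0]],
], gripper=0)

```text
time: 42.18
tcp_pos: [546.6, 292.2, 56.1]
eef_rot: [-0.0, 0.999, -0.044, 0.0]
force: [-0.1, 0.9, 1.7]
opening: 15.7
gripper_force: 25.0
```

Call:
apply_moves([
  [[0, 0, -0.2, 0, 0, 0], [0, 0, -0.4, 0, 0, 0], [0, 0, 0, 0, 0, 0], [0, 0, 0, 0, 0, 0], [0, 0, 0, 0, 0, 0]],
])

```text
time: 42.8
tcp_pos: [545.5, 291.5, 114.3]
eef_rot: [0.001, 0.999, -0.044, -0.001]
force: [-0.2, 0.4, -0.8]
opening: 16.0
gripper_force: 25.0
```

```bash
python3 - <<'E'
from h import *
plan([556.7,-237.3,115],-0.006)
shot('wrist','w24.png')
d=load('w24.png'); im=d['c']['img']; hsv=cv2.cvtColor(im,cv2.COLOR_RGB2HSV); m=((hsv[...,1]<50)&(hsv[...,2]>195)&(hsv[...,0]>8)&(hsv[...,0]<40)).astype(np.uint8)
m[:110]=0; m[260:]=0; m[:,:230]=0; m[:,410:]=0
for c in cv2.findContours(m,0,2)[0]:
    if len(c)>25: b=np.array([totool(d,at(d,*q[0],d['s']['tcp_pos'][2]-13.1))[:2] for q in c]); print(len(c),b.min(0).round(1),b.max(0).round(1))
E
```

```text
turn [ 0.001  0.003 -0.078] shift [ 0.144  5.288 -0.007] rows 1.0 10.0 t 42.8 F [-0.2  0.4 -0.8] pos [545.5 291.5 114.3] op 16.0
34 [ 58.5 -20.5] [74.  -8.8]
59 [41.2  6.9] [74.4 18.8]
```

Call:
apply_moves([
  [[0, 0.4, 0, 0, 0, -0.078], [0.02, 0.55, 0, 0, 0, 0], [0.02, 0.55, 0, 0, 0, 0], [0.02, 0.55, 0, 0, 0, 0], [0.02, 0.55, 0, 0, 0, 0], [0.02, 0.55, 0, 0, 0, 0], [0.02, 0.55, 0, 0, 0, 0], [0.02, 0.55, 0, 0, 0, 0], [0.02, 0.55, 0, 0, 0, 0], [0.01, 0.49, 0, 0, 0, 0]],
])

```text
time: 44.1
tcp_pos: [556.3, -238.8, 114.9]
eef_rot: [-0.0, 1.0, -0.003, -0.001]
force: [0.9, 0.4, 0.4]
opening: 15.6
gripper_force: 25.0
```

Call:
apply_moves([
  [[0, 0, 0.2, 0, 0, 0], [0, 0, 0.3, 0, 0, 0], [0, 0, 0.2, 0, 0, 0], [0, 0, 0.1, 0, 0, 0], [0, 0, 0, 0, 0, 0], [0, 0, 0, 0, 0, 0], [0, 0, 0, 0, 0, 0]],
])

```text
time: 44.98
tcp_pos: [557.4, -237.1, 36.7]
eef_rot: [0.0, 1.0, -0.003, 0.001]
force: [-0.5, -0.2, -1.2]
opening: 15.6
gripper_force: 25.0
```

```bash
python3 - <<'E'
from h import *
plan([556.7,-237.3,25.2],-0.006)
c=shot('wrist','w25.png'); d=load('w25.png')
D=dots(d,[proj(d,[615.1,-237,4])]);print(D)
print('dot tool',totool(d,D[0][2]).round(1))
E
```

```text
turn [ 0.001 -0.002 -0.   ] shift [-0.007  0.002  0.115] rows 1.0 1.0 t 44.975 F [-0.5 -0.2 -1.2] pos [ 557.4 -237.1   36.7] op 15.6
[(array([315.88186356, 138.81863561]), np.int32(601), array([ 615.69976161, -236.46865943,    4.2       ]))]
dot tool [58.2 -1.  32.6]
```

Call:
apply_moves([
  [[0, -0.002, 0.04, 0, 0, 0], [0, 0, 0.05, 0, 0, 0], [0, 0, 0.02, 0, 0, 0], [0, 0, 0.004, 0, 0, 0], [0, 0, 0, 0, 0, 0], [0, 0, 0, 0, 0, 0]],
])

```text
time: 45.78
tcp_pos: [556.5, -236.5, 25.1]
eef_rot: [-0.0, 1.0, -0.003, -0.0]
force: [-1.4, 0.8, 5.9]
opening: 15.4
gripper_force: 25.0
```

```bash
python3 - <<'E'
from h import *
plan([556.9,-237.2,25.2],-0.006)
E
```

```text
turn [-0.     0.001 -0.   ] shift [ 0.004  0.007 -0.001] rows 1.0 1.0 t 45.775 F [-1.4  0.8  5.9] pos [ 556.5 -236.5   25.1] op 15.4
```

Call:
apply_moves([
  [[0, 0, -0.02, 0, 0, 0], [0.003, 0.004, 0, 0, 0, 0], [0, 0, 0, 0, 0, 0], [0, 0, 0.01, 0, 0, 0], [0, 0, 0.009, 0, 0, 0], [0, 0, 0, 0, 0, 0]],
])

```text
time: 46.52
tcp_pos: [557.1, -237.1, 25.1]
eef_rot: [-0.0, 1.0, -0.003, 0.0]
force: [-1.5, 0.4, 5.3]
opening: 15.8
gripper_force: 25.0
```

Call:
apply_moves([
  [[0, 0, 0, 0, 0, 0], [0, 0, 0, 0, 0, 0], [0, 0, 0, 0, 0, 0], [0, 0, -0.1, 0, 0, 0], [0, 0, -0.3, 0, 0, 0], [0, 0, -0.5, 0, 0, 0], [-0.2, 0.1, -0.4, 0, 0, 0], [-0.4, 0.2, -0.3, 0, 0, 0], [-0.4, 0, -0.1, 0, 0, 0], [0, 0, 0, 0, 0, 0]],
], gripper=0.5)

```text
time: 47.78
tcp_pos: [455.2, -266.7, 196.5]
eef_rot: [0.001, 1.0, -0.004, 0.001]
force: [-0.4, -0.6, -0.7]
opening: 45.9
gripper_force: 0.0
```

Call:
apply_moves([
  [[0, 0, 0, 0, 0, 0], [0, 0, 0, 0, 0, 0], [0, 0, 0, 0, 0, 0]],
])

```text
time: 48.15
tcp_pos: [457.6, -266.3, 193.9]
eef_rot: [-0.0, 1.0, -0.003, -0.0]
force: [0.2, -0.1, 0.1]
opening: 45.5
gripper_force: 0.0
```

```bash
python3 - <<'E'
from h import *
plan([460,-272,195],-0.006)
c=shot('wrist','w26.png'); t=shot('top','t1.png'); shot('side','s1.png')
a=cv2.resize(c['img'][0:170,130:510,::-1],(800,358),interpolation=cv2.INTER_CUBIC); b=cv2.resize(t['img'][130:255,190:480,::-1],(580,240),interpolation=cv2.INTER_CUBIC)
o=np.zeros((600,800,3),np.uint8); o[:358]=a; o[360:600,:580]=b; cv2.imwrite('pics/fin.png',o)
d=load('w26.png')
for r,w in tabs(d,18,200): print(np.round(r[0]),np.round(r[1]),'tool min',w.min(0).round(1),'max',w.max(0).round(1),'world c',at(d,*r[0],18).round(1))
E
```

```text
turn [-0.001  0.001  0.   ] shift [ 0.025  0.057 -0.011] rows 1.0 1.0 t 48.15 F [ 0.2 -0.1  0.1] pos [ 457.6 -266.3  193.9] op 45.5
[409.  94.] [29. 16.] tool min [85.9 89.9] max [119.1 108.2] world c [ 559.2 -365.6   18. ]
[350.  92.] [29. 15.] tool min [87.  27.3] max [118.6  43.1] world c [ 559.9 -301.9   18. ]
[288.  92.] [29. 14.] tool min [ 87.  -37.7] max [118.5 -22.9] world c [ 560.2 -236.5   18. ]
```

View pics/fin.png

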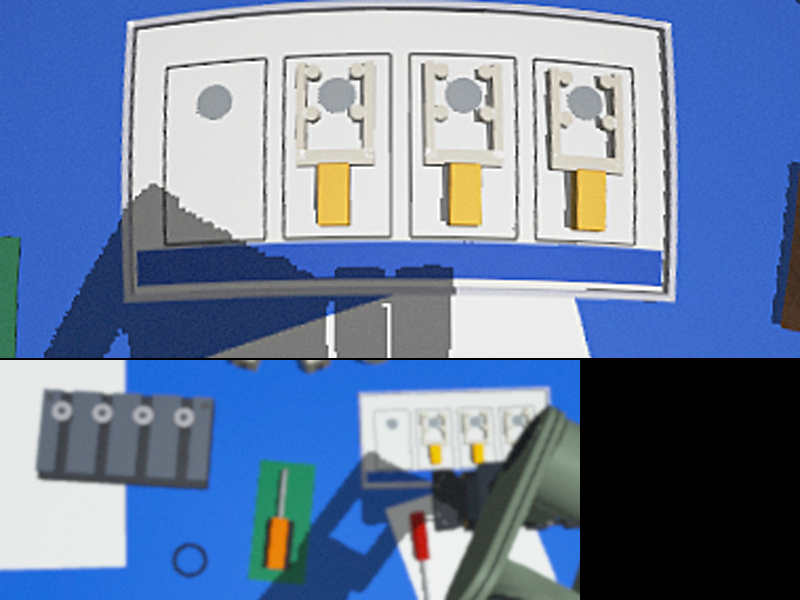

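The tray view shows clips 2, 3 and 4 square in their rectangles, rings around the dots at (337,95), (463,96) and (585,102), tabs toward the blue stripe. The four shafts are bare and the pick is on its pad. I check the pick's pose more closely, in case it has been nudged.

```bash
python3 - <<'E'
from h import *
for f in('top0.png','t1.png'):
    d=load(f); hsv=cv2.cvtColor(d['c']['img'],cv2.COLOR_RGB2HSV)
    r=(slice(170,260),slice(300,365)); h=hsv[r]
    def blob(m):
        y,x=np.nonzero(m); C=np.cov(np.c_[x,y].T); w,v=np.linalg.eigh(C); a=v[:,1]*np.sign(-v[1,1]); return x.mean()+300,y.mean()+170,len(x),np.arctan2(a[0],-a[1])
    o=(h[...,0]<22)&(h[...,1]>150)&(h[...,2]>90); rod=(h[...,1]<90)&(h[...,2]>100); g=(h[...,0]>60)&(h[...,0]<90)&(h[...,1]>90)
    for n,m in(('orange',o),('rod',rod),('pad',g|o|rod)): print(f,n,np.round(blob(m),3))
d=load('t1.png')
plan([330,15,180],-0.12)
E
```

```text
top0.png orange [3.28162e+02 2.24628e+02 2.53000e+02 9.80000e-02]
top0.png rod [3.30691e+02 2.00394e+02 9.40000e+01 7.20000e-02]
top0.png pad [3.30642e+02 2.13568e+02 1.58300e+03 9.80000e-02]
t1.png orange [3.28332e+02 2.25232e+02 2.59000e+02 8.40000e-02]
t1.png rod [3.30478e+02 2.01433e+02 9.00000e+01 1.09000e-01]
t1.png pad [3.30654e+02 2.13515e+02 1.58200e+03 1.00000e-01]
turn [-0.     0.001  0.109] shift [-1.6   -2.641  0.141] rows 1.0 6.0 t 48.3 F [-0.6 -0.6 -0.2] pos [ 457.2 -266.4  194.1] op 45.5
```

```bash
python3 -c "
from h import *
print(arm.sign_off())"
```

```text
the job is handed in; nothing more can be done
None
```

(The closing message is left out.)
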